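# Index the cast stand one hole over

### The arm

A 7-joint arm with a two-finger parallel gripper is mounted at the origin on a cart in front of the work surface, level with it; the furniture and walls round the work are solid. World frame = base frame: x ahead of the robot, y to its left, z up, the work surface at z = 0. Lengths are in mm, angles in rad, forces in N, time in s.
With the tool pointing down it reaches from about 400 to 875 mm from the base axis. Payload 4.4 kg.
Tool frame: the origin (TCP) lies at the very end of the fingers, on their centre line; the grasp point (between the pads) lies 19 mm behind it; z points along the fingers, x is the direction in which the jaws open and shut, and the axes are right-handed (so a half turn about z gives the same grasp; the last joint's range is limited). The gripper opens to 85 mm and grips with 20 to 120 N. Pads are 22 mm wide; open, the fingers measure 114 mm over their backs; the gripper's body (76 mm by 85 mm) begins 54 mm behind the grasp point. The pads swing forward as they close: fully open they stand 13 mm farther back than shut.
Start: joints at [1.15, 0.628, 0.038, 1.517, -0.027, 0.996, -0.02], TCP at [225.84, -609.52, 231.313] pointing down, gripper open.
Joint ranges: [-3.06, 3.06], [-0.37, 2.12], [-1.25, 1.32], [0.18, 2.47], [-1.1, 4.24], [0.23, 1.98], [-2.94, 2.94]. Speed limits (rad/s): [2.57, 2.57, 3.14, 3.14, 3.14, 3.14, 3.14].

### API

Orientations are given as [roll, pitch, yaw] about the fixed x, y, z axes, in that order (R = Rz(yaw) Ry(pitch) Rx(roll)).
In Python, from cell import ctrl gives the robot as it stands.
- The arm moves only by the shell command python3 -m creep 'ROWS'. ROWS is text: rows parted by semicolons, each of 7 numbers parted by spaces: the shift along the tool's x, y, z in units of 40 mm (1.0 is 40 mm), then the turn, a rotation vector about the tool's x, y, z in degrees, then the closure, from 0 (fully open) to 1 (shut). In form: x y z rx ry rz grip; .... A call has 1 to 10 rows; each row is the pose to reach, as a shift and turn from the pose commanded when the call began, along the tool's axes at that moment; what a row does not reach only later rows make up. A row lasts 1/12 s, in which the tool goes at most 41.7 mm and 7.16 degrees, less where a joint would pass 70% of its speed; a pose out of reach is approached as far as the arm can. A call with a gripper value outside its range is refused whole. The fingers move at their own pace and stop on an object; the grip force is fixed at half the most. Time passes only in rows, so rows that repeat a pose let the fingers close. It gives the time, the measured TCP pose, the force and the opening at its end, in the units of the state.
- ctrl.read_state(): the state, without advancing time (a new reading comes with each control period).
- ctrl.get_image(name): name is "scene" or "top" or "wrist"; returns a dict with "img" (480x640x3 uint8, red, green, blue), "vfov" (degrees; the focal length in pixels is half the picture's height over the tangent of half this angle, whatever the lens; pixels are square), "cx", "cy" (the principal point, pixels), "distortion" ([k1, k2, p1, p2, k3] as OpenCV has them; the pictures are not rectified), "T" (4x4, takes a point from camera to world coordinates); the wrist camera has in their place "tool_from_camera" (4x4, takes a point from camera to tool coordinates, whose origin is the TCP and whose axes are the tool frame's). Camera axes: x right, y up, looking along -z (the intrinsics and any distortion apply to the point x, -y, -z); pixel columns grow to the right and rows downward; lengths in mm; the calibration is good to about 2 mm. A picture is of the moment at which its call begins: read the wrist's pose just before it. There is no depth.
- ctrl.finish_job(): hands the job in, once; it reports no verdict.
Trained networks look in the newest picture that a camera, given by its name, has taken for a name from the list of things; names that differ only in an ending like _2 or _b are one class to them, and where a whole thing is asked for, a point or a joint stands for the part that bears it (a point fixed in the world has none). Each returns a list of dicts, best first, with "score" (0 to 1); they miss things now and then, are a little off and sometimes report something else, mostly with a low value. They report only what shows in the picture. A call takes as long as a camera call. They do not tell look-alikes from the thing itself.
- ctrl.boxes_of(camera, thing): "rect" ([left, top, right, bottom] in pixels, round what is visible of it).
- ctrl.cut_out(camera, thing): "pixels" (480x640 bool, what is visible of it) and "rect" ([left, top, right, bottom] in pixels, round what is visible of it).
The state is a dict: "clock": time; "qpos": joint angles; "qd": joint speeds; "tau": joint torques, N m; "eef_pos": TCP position; "tool_rot": TCP orientation; "force": force on the tool from outside, world axes, zero at the start; "torque": the same for the moment, N m; "width": finger opening in mm.
Only numpy, scipy, OpenCV 4.12 (cv2) and the standard library are available. Lean on these libraries where they do the work, as an engineer would, in place of code of your own. Each camera call takes 0.05 s, during which the arm holds its last target.

### The job

On the cast stand, hook a fingertip under the red pull ring, gently raise the spring index pin out of its hole, swing the blue arm exactly one hole towards the side where the pink retainer case lies, and let the pin drop fully into that hole. Only hook and push with the fingertips: do not pinch the ring, keep the white cast sitting on its table, leave both retainer cases alone, and finish clear of everything.

Things in the scene. Friction and masses are not known exactly. Their poses are not given: they have to be found in the camera images.
- stand: Fixed cast stand. Origin on the vertical pivot axis at worktop height; -x points along the arm's middle position (roughly to the robot), y to the robot's left, z up. Round hub of radius 58 mm; in front of it a grey slab, 206 mm wide, from x = -185 to -81 mm, carrying an aluminium index plate with five holes, its top 24 mm above the worktop. The arm starts pinned in the middle hole.
- swing_arm (a joint): Angle of the blue arm in rad: 0 in the middle hole (start, up to 0.005 off), positive when the ring end goes to the stand's +y side (robot's left; clockwise from above). Holes every 0.262; stops at -0.60 and 0.60. Pin up: some 0.5 N at the ring moves it, and it stays where it is left. Pin down in a hole: locked.
- index_pin (a joint): Lift in m of the vertical spring pin (10 mm diameter, round tip) in the arm's end. 0 = fully down in a hole; clear of the plate above 0.010; stop at 0.030. Raising it takes about 4 N at first, 5 N at 0.015, 7 N at the stop. Released it springs down, into a hole if within about 3 mm (0.02 rad) of it, else it rests on the plate at about 0.010.
- pull_ring: Red pull ring on the pin, moves with it: round bar 8 mm thick, bent to a rounded ring. Origin: centre of its straight top bar (40 mm long, along the ring's y), 108 mm above the worktop when the pin is down. Ring's +x points level to the pivot, z up. The ring leans 30 degrees to the pivot: from the origin it reaches 48 mm along (-0.5, 0, -0.87) in its own axes to its foot.
- table_top (a point): Centre of the round cast table (radius 50 mm, rubber top) on the pivot axis, 50 mm above the worktop; turns with the arm.
- cast: Loose white plaster dental cast, 62x70x29 mm, standing on the round table; origin at the centre of its underside.
- pink_case: Loose pink retainer case, 72x74x28 mm, lying beside the front of the stand, on its left or its right: it tells to which side the arm goes. Origin at the centre of its underside.
- green_case: Loose green retainer case, 72x74x28 mm, lying beside the front of the stand on the other side. Origin at the centre of its underside.
- middle_hole (a point): Mouth of the middle hole of the index plate, 24 mm above the worktop, 150 mm from the pivot axis. The five holes (13 mm wide) lie on a circle of radius 150 mm about the pivot at -30, -15, 0, 15 and 30 degrees (every 0.262 rad, 39 mm).
- boss_top (a point): Centre of the top of the steel guide boss (32 mm diameter, top 53 mm above the worktop) at the arm's outer end, 150 mm from the pivot axis; the pin slides in it. The blue arm is a bar 28 mm wide from the pivot to this boss, top 40 mm above the worktop.
- ring_opening (a point): Middle of the ring's clear opening (60 mm wide, 40 mm high), 23 mm below the top bar along the leaning ring. The opening faces the robot: a finger tilted about 45 degrees, pointing down and to the pivot, passes through it under the top bar and then lifts the bar; behind it there is free space above the arm.
There are look-alikes about, which are no part of the job. What is shaped like the pink_case but black is not meant.

How it is judged (in metres and radians):
On the way:
1. the ring has been hooked with a finger and the pin raised clear of its hole (value of joint index_pin above 0.01 m and contact force between the fingers and pull_ring above 0.5 N), for 0.1 s.
At the end, for the whole second after the job is handed in: The arm is pinned in the hole next to the middle on the side of the pink case (0.262 rad, within 0.027), the pin is down to within 2 mm, the cast stands upright on its table within 15 mm of its centre, and neither case has moved more than 15 mm (((y of pink_case in the frame of stand above 0 m and value of joint swing_arm between 0.235 and 0.289 rad) or (y of pink_case in the frame of stand below 0 m and value of joint swing_arm between -0.289 and -0.235 rad)) and value of joint index_pin below 0.002 m and distance between cast and table_top below 0.015 m and angle between cast's own z axis and vertical below 0.1 rad and distance of each of pink_case, green_case from where it was at the start of the episode below 0.015 m); the robot touches nothing.
It fails at once if a retainer case is shoved or lifted (distance of any of pink_case, green_case from where it was at the start of the episode above 0.02 m).
It fails at once if the cast is knocked off its place or lifted from the table (distance between cast and table_top above 0.02 m).
It fails at once if the ring is pinched or wrenched (more than 30 N from the fingers) (contact force between the fingers and pull_ring above 30 N).
It also fails if it takes over 45 s, if anything falls off the work surface, if the arm or the gripper's body presses on something with over 40 N, if the wrist force passes 120 N, or if a joint passes its speed limit or range.

## Working session

There is one attempt and no reset: what is moved stays moved. The work goes in short steps, Python scripts to look and compute and a shell command to move; the robot and the scene stay as the last step left them, time stands still between calls to the robot, and variables do not carry over. Pictures are saved under pics/ and viewed, and the job is handed in when it is done.

```bash
ls; mkdir -p pics
cat > h.py <<'E'
import numpy as np, cv2
from cell import ctrl
from scipy.spatial.transform import Rotation as R
def K(d):
    f=240/np.tan(np.radians(d["vfov"])/2); return np.array([[f,0,d["cx"]],[0,f,d["cy"]],[0,0,1.]])
def Tw(d,st=None):
    if "T" in d: return np.array(d["T"])
    T=np.eye(4); T[:3,:3]=R.from_euler('xyz',st["tool_rot"]).as_matrix(); T[:3,3]=st["eef_pos"]
    return T@np.array(d["tool_from_camera"])
def ray(d,uv,T):
    p=cv2.undistortPoints(np.array(uv,float).reshape(-1,1,2),K(d),np.array(d["distortion"],float)).reshape(-1,2)
    v=np.c_[p[:,0],-p[:,1],-np.ones(len(p))]@T[:3,:3].T
    return T[:3,3],v
def onz(d,uv,z,T):
    o,v=ray(d,uv,T); return o+v*((z-o[2])/v[:,2])[:,None]
def proj(d,P,T):
    P=np.atleast_2d(P); c=(P-T[:3,3])@T[:3,:3]; c=c*[1,-1,-1]
    return cv2.projectPoints(c,np.zeros(3),np.zeros(3),K(d),np.array(d["distortion"],float))[0].reshape(-1,2)
def save(img,n): cv2.imwrite("pics/"+n,cv2.cvtColor(img,cv2.COLOR_RGB2BGR))
E
python3 - <<'E'
from h import *
import pickle
s=ctrl.read_state(); print(s)
D={}
for c in ["scene","top"]:
    d=ctrl.get_image(c); D[c]=d; save(d["img"],c+"0.png"); print(c,d["vfov"],d["cx"],d["cy"],d["distortion"],np.round(d["T"],3).tolist())
    for t in ["stand","swing_arm","pull_ring","cast","pink_case","green_case","boss_top"]:
        print(t,[(np.round(b["rect"]).tolist(),round(b["score"],2)) for b in ctrl.boxes_of(c,t)])
pickle.dump(D,open("d0.pkl","wb"))
E
```

```text
pics
{'clock': 0.0, 'qpos': array([ 1.15018546,  0.62931071,  0.0384369 ,  1.51836044, -0.02697316,
        0.99632802, -0.02002263]), 'qd': array([ 0.00081769,  0.00146262,  0.00014757, -0.00040704,  0.00147621,
       -0.00090956,  0.00015103]), 'tau': array([-3.03784700e-04, -5.63411415e+01,  1.22629479e+00, -1.93449408e+01,
        1.11411506e-02,  1.04032375e-02,  1.58858211e-05]), 'eef_pos': array([ 225.6231148 , -608.91590198,  230.41439185]), 'tool_rot': array([ 3.14154992e+00,  1.88816672e-03, -1.21598925e+00]), 'force': array([-0.42527541,  0.46167383,  0.02012236]), 'torque': array([-0.01733516,  0.02105885, -0.04366538]), 'width': 85.07413679283137}
scene 50.76070631724329 313.6051555527179 245.1067965573235 [-0.06200037  0.          0.          0.          0.        ] [[-0.51, 0.598, -0.618, 34.169], [-0.86, -0.343, 0.379, 510.952], [0.014, 0.725, 0.689, 678.565], [0.0, 0.0, 0.0, 1.0]]
stand [([248.0, 227.0, 392.0, 340.0], 0.74)]
swing_arm [([252.0, 228.0, 354.0, 294.0], 0.94)]
pull_ring [([314.0, 243.0, 350.0, 284.0], 0.93)]
cast [([259.0, 214.0, 300.0, 247.0], 0.64)]
p
[... 209 characters left out ...]
5.0], 0.57)]
top 42.435576560119095 324.08569199801826 250.6399432142402 [-0.02247691  0.          0.          0.          0.        ] [[0.01, 0.99, -0.143, 412.585], [-1.0, 0.008, -0.015, 183.701], [-0.014, 0.143, 0.99, 1139.441], [0.0, 0.0, 0.0, 1.0]]
stand [([275.0, 181.0, 397.0, 323.0], 0.93), ([235.0, 327.0, 290.0, 366.0], 0.5)]
swing_arm [([295.0, 182.0, 359.0, 302.0], 0.72)]
pull_ring [([318.0, 266.0, 360.0, 295.0], 0.59)]
cast [([302.0, 185.0, 340.0, 220.0], 0.71)]
pink_case [([212.0, 257.0, 252.0, 299.0], 0.94), ([409.0, 291.0, 453.0, 335.0], 0.93)]
green_case [([239.0, 326.0, 288.0, 368.0], 0.56)]
boss_top [([295.0, 184.0, 362.0, 299.0], 0.87), ([408.0, 292.0, 453.0, 336.0], 0.27)]
```

Run:
```python
import pickle
from h import *
D=pickle.load(open("d0.pkl","rb"))
save(cv2.resize(D["top"]["img"][150:400,190:480],None,fx=2.7,fy=2.4) ,"topc.png")
save(cv2.resize(D["scene"]["img"][190:420,180:480],None,fx=2.6,fy=2.6) ,"scenec.png")
```

```text
(no output)
```

View pics/scene0.png

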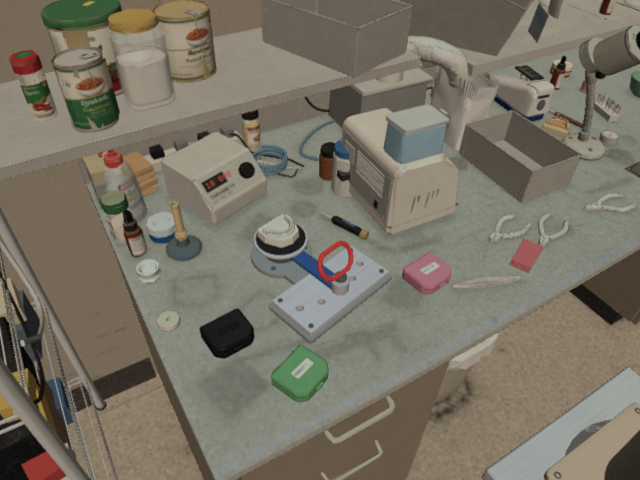

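View pics/top0.png

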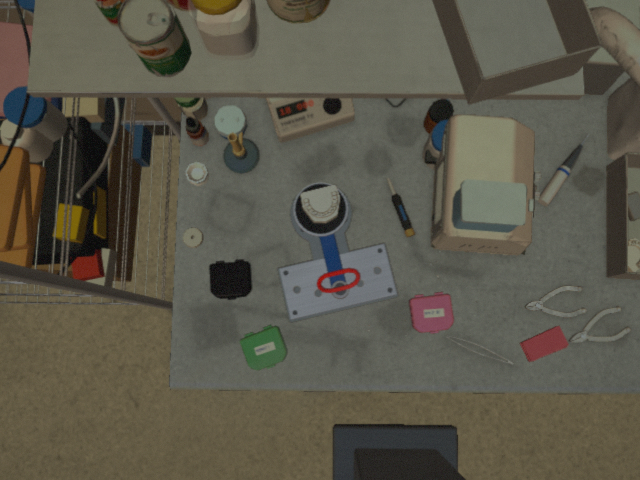

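```bash
ls pics
```

```text
scene0.png
scenec.png
top0.png
topc.png
```

View pics/topc.png

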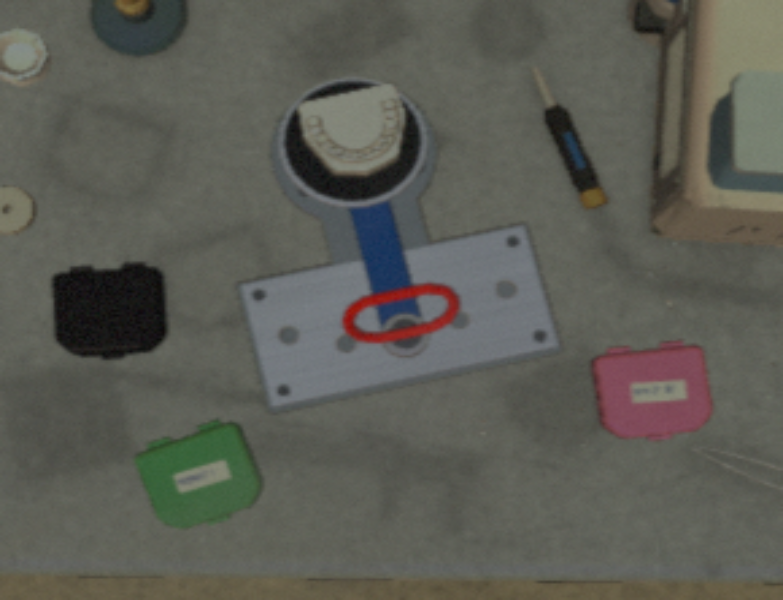

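View pics/scenec.png

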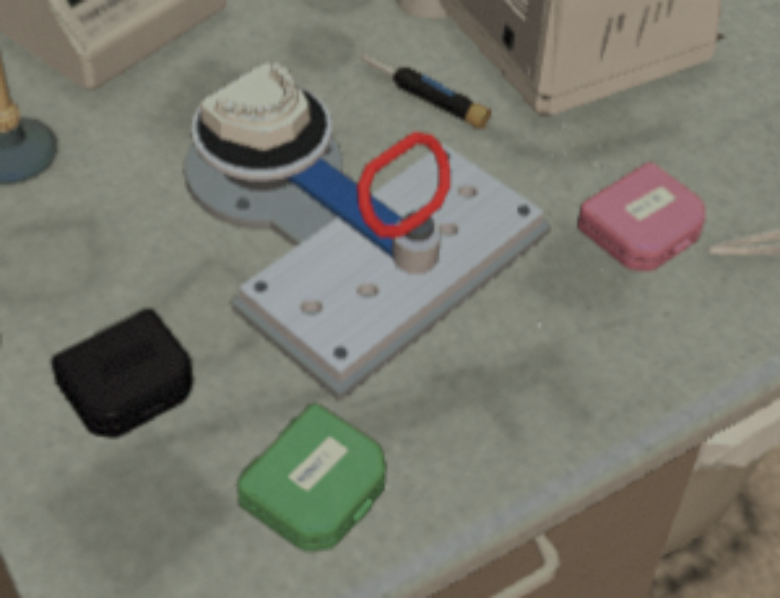

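```bash
cat > fit.py <<'E'
import pickle
from h import *
from scipy.optimize import least_squares
D=pickle.load(open("d0.pkl","rb"))
a=np.radians([30,15,-15,-30])  # + => +y (left)
H=np.c_[-150*np.cos(a),150*np.sin(a),np.full(4,24.)]
obs={"top":np.array([[296.7,289.6],[318.1,292.9],[360,283.75],[377.4,270.4]]),"scene":np.array([[300,308.1],[321.5,301.5],[352.7,278.5],[359.6,263.5]])}
def W(p,P):
    r=R.from_euler('z',p[2]).as_matrix(); return P@r.T+[p[0],p[1],0]
if __name__=="__main__":
  for cams in (["top"],["scene"],["top","scene"]):
    f=lambda p:np.concatenate([(proj(D[c],W(p,H),np.array(D[c]["T"]))-obs[c]).ravel() for c in cams])
    r=least_squares(f,[600,180,0.2]); print(cams,r.x,np.round(r.fun,1))
  p=r.x
  print("ring0",W(p,np.array([[-150,0,0.]])), )
  for c in cams:
    im=D[c]["img"].copy(); T=np.array(D[c]["T"])
    def dr(P,col):
        for u in proj(D[c],W(p,np.array(P,float)),T): cv2.circle(im,tuple(np.round(u).astype(int)),1,col,-1)
    dr(H,(255,255,0)); dr([[-185,103,24],[-185,-103,24],[-81,103,24],[-81,-103,24]],(0,255,0))
    dr([[0,0,50],[-150,0,53]],(255,0,255))
    # ring foot at pin axis? origin guess: foot on pin axis
    for ox in (-126,):
        dr([[ox,0,108],[ox,20,108],[ox,-20,108],[ox-11.5,0,88],[ox-24,0,66.4]],(0,255,255))
    x0,y0=(190,150) if c=="top" else (180,190)
    save(cv2.resize(im[y0:y0+230,x0:x0+300],None,fx=2.6,fy=2.6,interpolation=0),"fit_"+c+".png")
  for n,uv in (("pink",[431,313]),("green",[263,347]),("black",[231,279])):
    q=onz(D["top"],[uv],20,np.array(D["top"]["T"]))[0]; print(n,q, R.from_euler('z',-p[2]).apply(q-[p[0],p[1],0]))
E
python3 fit.py
```

```text
['top'] [6.46100090e+02 2.07156171e+02 2.39008210e-01] [ 0.1 -0.   0.   0.2 -0.1 -0.5 -0.   0.3]
['scene'] [6.46334747e+02 2.07218135e+02 2.43029229e-01] [-0.2  0.2  0.1  0.1 -0.1 -0.4  0.3  0. ]
['top', 'scene'] [6.46163971e+02 2.07196651e+02 2.40831689e-01] [ 0.2 -0.   0.1  0.1  0.  -0.6  0.1  0.2 -0.3  0.3 -0.   0.3 -0.1 -0.2
  0.3  0.2]
ring0 [[500.49297938 171.42009124   0.        ]]
pink [462.31715402   6.92998565  20.        ] [-226.30666901 -150.63758078   20.        ]
green [398.75375389 308.41747634  20.        ] [-216.12772531  157.30949581   20.        ]
black [520.62970252 369.76416072  20.        ] [-83.13730141 187.81703079  20.        ]
```

View pics/fit_top.png

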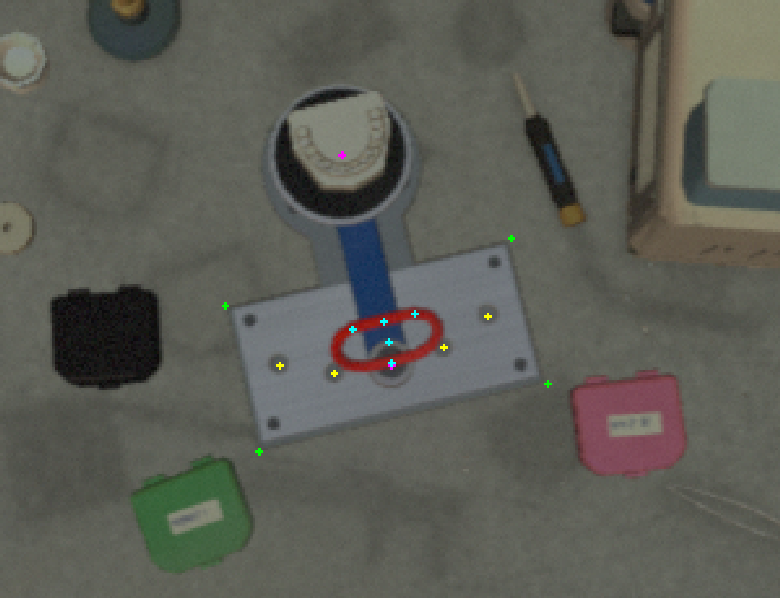

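View pics/fit_scene.png

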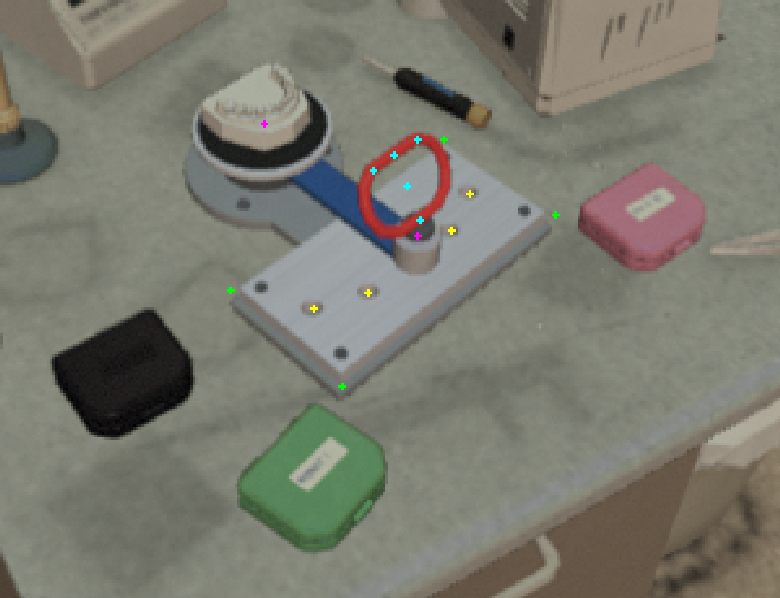

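```bash
cat >> h.py <<'E'
P0=np.array([646.164,207.197,0.2408])
def tgt(th,pos,tilt=45):
    """pos in arm frame (arm turned th; x to pivot negative...), returns world pos & R; tool x to robot's right"""
    yaw=P0[2]-th
    Rz=R.from_euler('z',yaw).as_matrix()
    p=Rz@np.array(pos,float)+[P0[0],P0[1],0]
    t=np.radians(tilt); z=np.array([np.cos(t),0,-np.sin(t)]); x=np.array([0,-1.,0]); y=np.cross(z,x)
    return p,Rz@np.c_[x,y,z]
def delta(p,Rt):
    s=ctrl.read_state(); Rc=R.from_euler('xyz',s["tool_rot"]).as_matrix()
    d=Rc.T@(np.array(p)-s["eef_pos"])/40; rv=np.degrees(R.from_matrix(Rc.T@Rt).as_rotvec())
    print("t",round(s["clock"],2),"pos",np.round(s["eef_pos"],1),"F",np.round(s["force"],1),"| shift",np.round(d,2),"turn",np.round(rv,1))
E
python3 - <<'E'
from h import *
import pickle
from fit import D
for c,uv in (("top",[339.2,272.1]),("scene",[335,246.5])):
    q=onz(D[c],[uv],108,np.array(D[c]["T"]))[0]; print(c,q,R.from_euler('z',-P0[2]).apply(q-[P0[0],P0[1],0]))
d=ctrl.get_image("wrist"); print(np.round(d["tool_from_camera"],2), d["vfov"])
delta(*tgt(0,[-135-80,0,88+110]))
E
```

```text
top [525.36075254 173.58006801 108.        ] [-125.33472518   -3.8378869   108.        ]
scene [526.12399421 168.67437119 108.        ] [-125.76341366   -8.7840597   108.        ]
[[ 1.0000e+00 -0.0000e+00 -0.0000e+00  1.4000e-01]
 [-0.0000e+00 -9.6000e-01 -2.9000e-01 -7.4760e+01]
 [-0.0000e+00  2.9000e-01 -9.6000e-01 -1.4394e+02]
 [ 0.0000e+00  0.0000e+00  0.0000e+00  1.0000e+00]] 67.72442196089023
t 0.85 pos [ 225.8 -609.5  231.3] F [-1.1  0.2 -0.2] | shift [-16.11 -11.61   0.83] turn [44.9  2.6  6.2]
```

```bash
python3 -m creep '-1 -1 -0.2 0 0 0 1; -2 -2 -0.4 0 0 0 1; -3 -3 -0.5 0 0 0 1; -4 -4 -0.5 0 0 0 1; -4.7 -4.7 -0.5 0 0 0 1; -5.4 -5.4 -0.5 0 0 0 1; -6.1 -6.1 -0.5 0 0 0 1; -6.8 -6.8 -0.5 0 0 0 1; -7.5 -7.5 -0.5 0 0 0 1; -8 -8 -0.5 0 0 0 1'
python3 - <<'E'
from h import *
delta(*tgt(0,[-135-80,0,88+110]))
print(ctrl.read_state()["qpos"])
E
```

```text
clock: 1.68
eef_pos: [399.9, -230.1, 251.6]
tool_rot: [-3.141, -0.001, -1.216]
force: [1.0, -0.4, -0.4]
width: -0.4
t 1.68 pos [ 399.9 -230.1  251.6] F [ 1.  -0.4 -0.4] | shift [-8.73 -4.23  1.34] turn [44.9  2.5  6.2]
[ 0.47104099  0.33335419 -0.01298183  1.99624288  0.00589778  0.81101384
 -0.76157992]
```

```bash
python3 -m creep '-1 -0.3 -0.2 5 0 0 1; -2 -0.6 -0.3 10 0 0 1; -3 -1 -0.3 15 0 0 1; -4 -1.4 -0.3 20 1 1 1; -4.7 -1.7 -0.2 25 1 2 1; -5.5 -2.2 0 29 2 3 1; -6.2 -2.7 0.2 33 2 4 1; -7 -3.2 0.5 37 2 5 1; -7.7 -3.6 0.8 41 2 5 1; -8.5 -4 1 45 2.5 6 1'
python3 - <<'E'
from h import *
delta(*tgt(0,[-135-80,0,88+80]))
print(ctrl.read_state()["qpos"])
E
```

```text
clock: 2.52
eef_pos: [422.3, 28.1, 292.2]
tool_rot: [-2.585, 0.019, -1.244]
force: [0.0, 0.1, -0.4]
width: 0.0
t 2.52 pos [422.3  28.1 292.2] F [ 0.   0.1 -0.4] | shift [-2.84  0.5   3.41] turn [13.1  4.   3.2]
[-0.03703798  0.03627746  0.07542243  2.46133344 -1.04676896  0.24085476
 -0.23357728]
```

Run:
```python
from h import *
import itertools
s=ctrl.read_state(); print(s["qpos"],s["eef_pos"],s["tool_rot"])
Q=np.array([[1.15018546,0.62931071,0.0384369,1.51836044,-0.02697316,0.99632802,-0.02002263],[0.47104099,0.33335419,-0.01298183,1.99624288,0.00589778,0.81101384,-0.76157992],s["qpos"]])
rot=np.array([[3.1415,0.0019,-1.216],[-3.141,-.001,-1.216],s["tool_rot"]])
Rm=R.from_euler('xyz',rot).as_matrix()
def fkR(q,sg):
    Rs=[];M=np.eye(3)
    for i,a in enumerate("zyzyzyz"):
        M=M@R.from_euler(a,sg[i]*q[i]).as_matrix(); Rs.append(M)
    return Rs
best=[]
for sg in itertools.product([1,-1],repeat=7):
    if sg[1]!=1 or sg[3]!=1 or sg[5]!=1 or sg[0]!=-1: continue
    e=[R.from_matrix(fkR(q,sg)[-1].T@m).as_rotvec() for q,m in zip(Q,Rm)]
    # allow constant offset about z of tool
    zerr=sum(np.linalg.norm(fkR(q,sg)[-1][:,2]-m[:,2]) for q,m in zip(Q,Rm))
    best.append((zerr,sg,np.round(e,2).tolist()))
best.sort(key=lambda b:b[0])
for b in best[:6]: print(b)
```

```text
[-0.03703798  0.03627746  0.07542243  2.46133344 -1.04676896  0.24085476
 -0.23357728] [422.33325996  28.13287342 292.23031477] [-2.58480749  0.01948564 -1.24388466]
(np.float64(0.00030784763983178666), (-1, 1, -1, 1, -1, 1, 1), [[-0.0, 0.0, -3.1], [0.0, 0.0, -1.62], [0.0, 0.0, -2.67]])
(np.float64(0.00030784763983178666), (-1, 1, -1, 1, -1, 1, -1), [[-0.0, 0.0, -3.14], [-0.0, -0.0, 3.14], [-0.0, 0.0, 3.14]])
(np.float64(0.13750950689493857), (-1, 1, 1, 1, -1, 1, 1), [[0.0, 0.07, -3.04], [0.0, -0.01, -1.64], [0.11, 0.02, -2.55]])
(np.float64(0.13750950689493857), (-1, 1, 1, 1, -1, 1, -1), [[0.0, 0.07, -3.08], [0.01, 0.01, 3.12], [0.13, -0.0, -3.01]])
(np.float64(0.3342026883070083), (-1, 1, 1, 1, 1, 1, 1), [[-0.0, -0.0, -3.01], [0.0, 0.0, -1.65], [0.0, -0.34, -0.47]])
(np.float64(0.3342026883070083), (-1, 1, 1, 1, 1, 1, -1), [[-0.0, -0.0, -3.05], [-0.0, -0.0, 3.11], [-0.08, -0.34, -0.93]])
```

```bash
cat > kin.py <<'E'
from h import *
from scipy.optimize import least_squares
SG=(-1,1,-1,1,-1,1,-1)
LO=np.array([-3.06,-.37,-1.25,.18,-1.1,.23,-2.94]);HI=np.array([3.06,2.12,1.32,2.47,4.24,1.98,2.94])
def frames(q):
    Rs=[];M=np.eye(3)
    for i,a in enumerate("zyzyzyz"):
        M=M@R.from_euler(a,SG[i]*q[i]).as_matrix(); Rs.append(M)
    return Rs
def cols(q):
    F=frames(q)
    return np.c_[[0,0,1.],F[2][:,2],F[2][:,0],F[3][:,0],F[4][:,2],F[5][:,0],F[5][:,2]]
def fk(q,l):
    return cols(q)@l, frames(q)[-1]@np.diag([-1.,-1,1])
def ik(p,Rt,l,n=30,seed=0):
    rng=np.random.default_rng(seed); out=[]
    def f(q):
        P,Rr=fk(q,l); return np.r_[(P-p)/100,R.from_matrix(Rr.T@Rt).as_rotvec(),0.002*(q-(LO+HI)/2)]
    for _ in range(n):
        r=least_squares(f,rng.uniform(LO,HI),bounds=(LO,HI)); e=np.linalg.norm(r.fun[:6])
        out.append((e,r.x))
    out.sort(key=lambda t:t[0]); return out
E
python3 - <<'E'
from kin import *
s=ctrl.read_state()
Q=np.array([[1.15018546,0.62931071,0.0384369,1.51836044,-0.02697316,0.99632802,-0.02002263],[0.47104099,0.33335419,-0.01298183,1.99624288,0.00589778,0.81101384,-0.76157992],s["qpos"]])
P=np.array([[225.62,-608.92,230.41],[399.9,-230.1,251.6],s["eef_pos"]])
A=np.vstack([cols(q) for q in Q]); 
l,res,rk,sv=np.linalg.lstsq(A,P.ravel(),rcond=1e-3); print(l,rk,sv,np.round(A@l-P.ravel(),1))
np.save("l.npy",l)
E
```

```text
[835.32951411 358.64538713  57.46760083 231.12437416 582.13204297
 -28.60060888 345.32586296] 7 [3.40586173 2.86512244 0.87013586 0.47471313 0.43782678 0.12808798
 0.0243202 ] [14.5  7.6  4.7 16.7 25.6 -9.7 -2.1  1.6  5. ]
```

```bash
cat > log.py <<'E'
from kin import *
import json
s=ctrl.read_state()
open("log.jsonl","a").write(json.dumps([list(s["qpos"]),list(s["eef_pos"]),list(s["tool_rot"])])+"\n")
print(round(s["clock"],2),np.round(s["qpos"],3),np.round(s["eef_pos"],1),np.round(s["qd"],2).tolist())
E
python3 log.py
python3 -m creep '-0.5 -0.5 0 -5 0 0 1; -1 -1 0 -10 0 0 1; -1.5 -1.5 0 -15 0 0 1; -1.5 -1.5 0 -15 0 0 1'>/dev/null; python3 log.py
python3 -m creep '-0.5 -0.5 0 -5 0 0 1; -1 -1 0 -10 0 0 1; -1.5 -1.5 0 -15 0 0 1; -1.5 -1.5 0 -15 0 0 1;-1.5 -1.5 0 -15 0 0 1'>/dev/null; python3 log.py
python3 -m creep '-0.7 0 0 0 7 0 1; -1 0 0 0 10 0 1; -1.5 0 0 0 10 15 1; -1.5 -0 0 0 10 15 1'>/dev/null; python3 log.py
```

```text
2.52 [-0.037  0.036  0.075  2.461 -1.047  0.241 -0.234] [422.3  28.1 292.2] [2.43, -0.12, -2.51, 0.0, -0.0, 0.03, -0.1]
2.85 [-0.142  0.059  0.05   2.293 -0.435  0.412 -0.978] [438.2  71.5 309.2] [-0.62, 0.13, 0.03, -0.72, 1.68, 0.77, -2.18]
3.27 [-0.332  0.196  0.036  1.93  -0.117  0.84  -1.463] [473.6 147.1 339.9] [0.04, -0.04, 0.04, 0.14, 0.0, -0.01, 0.02]
3.6 [-0.636  0.208  0.071  1.904  0.145  0.907 -2.149] [448.6 204.7 342.9] [-0.23, 0.07, 0.32, -0.08, 0.01, 0.17, -1.45]
```

Run:
```python
from kin import *
import json
L=[json.loads(x) for x in open("log.jsonl")]
Q=[[1.15018546,0.62931071,0.0384369,1.51836044,-0.02697316,0.99632802,-0.02002263],[0.47104099,0.33335419,-0.01298183,1.99624288,0.00589778,0.81101384,-0.76157992]]+[x[0] for x in L]
P=[[225.62,-608.92,230.41],[399.9,-230.1,251.6]]+[x[1] for x in L]
for x in L:
    Rr=frames(x[0])[-1]@np.diag([-1.,-1,1]); print("roterr",np.round(R.from_matrix(Rr.T@R.from_euler('xyz',x[2]).as_matrix()).as_rotvec(),3))
P=np.array(P)
names=["bz","bx","F0x","F0y","F2z","F2x","F2y","F4z","F4x","F4y","F5x","F5y","F6z"]
def C(q):
    F=frames(q); ex,ey,ez=0,1,2
    return np.c_[[0,0,1.],[1.,0,0],F[0][:,0],F[0][:,1],F[2][:,2],F[2][:,0],F[2][:,1],F[4][:,2],F[4][:,0],F[4][:,1],F[5][:,0],F[5][:,1],F[6][:,2]]
def go(sel):
    A=np.vstack([C(q)[:,sel] for q in Q])
    l,_,rk,sv=np.linalg.lstsq(A,P.ravel(),rcond=None)
    print([names[i] for i in sel],np.round(l),"rms",np.std(A@l-P.ravel()).round(2),"sv",sv[-1].round(3)); return l
go([0,4,7,12]);go([0,4,5,7,12]);go([0,4,5,7,8,12]);go([0,4,7,8,10,12]);go([0,2,4,5,7,8,12]);go([0,4,5,7,8,10,12]);go(list(range(13)))
```

```text
roterr [ 0.  0. -0.]
roterr [-0.  0. -0.]
roterr [ 0.  0. -0.]
roterr [ 0.  0. -0.]
['bz', 'F2z', 'F4z', 'F6z'] [341. 531. 399. 316.] rms 13.43 sv 0.288
['bz', 'F2z', 'F2x', 'F4z', 'F6z'] [326. 510.  30. 376. 285.] rms 12.8 sv 0.278
['bz', 'F2z', 'F2x', 'F4z', 'F4x', 'F6z'] [300. 551.  10. 355. -28. 340.] rms 12.64 sv 0.189
['bz', 'F2z', 'F4z', 'F4x', 'F5x', 'F6z'] [325. 537. 358. -10. -23. 342.] rms 12.31 sv 0.182
['bz', 'F0x', 'F2z', 'F2x', 'F4z', 'F4x', 'F6z'] [356. -85. 568.  36. 417. -31. 371.] rms 11.81 sv 0.159
['bz', 'F2z', 'F2x', 'F4z', 'F4x', 'F5x', 'F6z'] [339. 544. -18. 363.  -5. -35. 362.] rms 12.32 sv 0.167
['bz', 'bx', 'F0x', 'F0y', 'F2z', 'F2x', 'F2y', 'F4z', 'F4x', 'F4y', 'F5x', 'F5y', 'F6z'] [336.  -0.  -0. -11. 559.   0. -16. 382.   0.  -0.  -0.  -0. 350.] rms 0.01 sv 0.0
```

```bash
cat >> kin.py <<'E'
def cols(q):
    F=frames(q)
    return np.c_[[0,0,1.],F[0][:,1],F[2][:,2],F[2][:,1],F[4][:,2],F[4][:,1],F[6][:,2]]
import json
_L=[json.loads(x) for x in open("log.jsonl")]
_Q=[[1.15018546,0.62931071,0.0384369,1.51836044,-0.02697316,0.99632802,-0.02002263],[0.47104099,0.33335419,-0.01298183,1.99624288,0.00589778,0.81101384,-0.76157992]]+[x[0] for x in _L]
_P=np.array([[225.62,-608.92,230.41],[399.9,-230.1,251.6]]+[x[1] for x in _L])
l=np.linalg.lstsq(np.vstack([cols(q) for q in _Q]),_P.ravel(),rcond=None)[0]
E
python3 - <<'E'
from kin import *
print(np.round(l,1),np.round((np.vstack([cols(q) for q in _Q])@l-_P.ravel()),1)[:9] if 0 else "")
import kin
for tilt in (45,55):
  t=np.radians(tilt); z=np.array([np.cos(t),0,-np.sin(t)])
  for th in (0,-.262):
    for s in (-70,30):
      for up in ([0,20] if s==30 else [0]):
        c=np.array([-126-11.5,0,88+up]); p,Rt=tgt(th,c+s*z,tilt)
        o=[x for x in ik(p,Rt,l,16) if x[0]<1e-3*20]
        print(tilt,th,s,up,np.round(p),len(o))
        for x in o[:3]: 
            P,Rr=fk(x[1],l); print("   ",np.round(x[1],2),"err",np.round(np.linalg.norm(P-p),1),"margin",np.round(np.min(np.minimum(x[1]-LO,HI-x[1])),2))
E
```

```text
[ 3.362e+02 -1.140e+01  5.591e+02 -1.630e+01  3.821e+02 -3.000e-01
  3.499e+02] 
45 0 -70 0 [465. 163. 137.] 0
45 0 30 0 [533. 179.  67.] 0
45 0 30 20 [533. 179.  87.] 0
45 -0.262 -70 0 [482. 117. 137.] 0
45 -0.262 30 0 [544. 151.  67.] 0
45 -0.262 30 20 [544. 151.  87.] 0
55 0 -70 0 [474. 165. 145.] 0
55 0 30 0 [529. 179.  63.] 4
    [-0.46  0.79  0.02  2.45  2.98  0.71  1.52] err 0.0 margin 0.02
    [-0.46  0.79  0.02  2.45  2.98  0.71  1.52] err 0.0 margin 0.02
    [-0.46  0.79  0.02  2.45  2.98  0.71  1.52] err 0.0 margin 0.02
55 0 30 20 [529. 179.  83.] 4
    [-0.46  0.73  0.02  2.45  2.96  0.65  1.54] err 0.0 margin 0.02
    [-0.46  0.73  0.02  2.45  2.96  0.65  1.54] err 0.0 margin 0.02
    [-0.46  0.73  0.02  2.45  2.96  0.65  1.54] err 0.0 margin 0.02
55 -0.262 -70 0 [491. 122. 145.] 0
55 -0.262 30 0 [541. 149.  63.] 3
    [-0.22  0.79  0.01  2.43  3.41  0.68  1.6 ] err 0.0 margin 0.04
    [-0.22  0.79  0.01  2.43  3.41  0.68  1.6 ] err 0.0 margin 0.04
    [-0.22  0.79  0.01  2.43  3.41  0.68  1.6 ] err 0.0 margin 0.04
55 -0.262 30 20 [541. 149.  83.] 2
    [-0.2   0.73 -0.02  2.42  3.4   0.62  1.6 ] err 0.0 margin 0.05
    [-0.2   0.73 -0.02  2.42  3.4   0.62  1.6 ] err 0.0 margin 0.05
```

```bash
cat >> kin.py <<'E'
def tgt2(th,c,s,tilt,phi):
    """opening centre c in arm frame at angle th; tool heading phi rad extra (world ccw); tip s mm past c"""
    p,Rt=tgt(th,c,tilt)
    Rp=R.from_euler('z',phi).as_matrix()@Rt
    return p+s*Rp[:,2],Rp
C0=np.array([-137.5,0,88.])
E
python3 - <<'E'
from kin import *
S=np.array([0,0,336.])
for th in (0,-.262):
  print("th",th)
  for tilt in (45,50,55,60,65,70):
    row=[]
    for ph in (-50,-35,-20,0,20,35,50):
        e=[]
        for s,up in ((-60,0),(-30,0),(30,0),(30,20)):
            p,Rt=tgt2(th,C0+[0,0,up],s,tilt,np.radians(ph)); e.append(np.linalg.norm(p-350*Rt[:,2]-S))
        row.append("/".join("%d"%x for x in e))
    print(tilt,row)
E
```

```text
th 0
45 ['445/445/451/451', '372/378/396/395', '307/319/350/349', '257/275/317/316', '275/291/328/328', '327/337/364/363', '396/400/414/413']
50 ['450/450/455/456', '385/389/406/406', '329/339/365/365', '287/302/337/337', '302/314/346/347', '346/354/377/378', '406/409/421/422']
55 ['458/457/461/462', '401/404/418/419', '354/361/383/384', '320/331/359/360', '332/341/367/368', '368/374/393/394', '419/421/431/433']
60 ['468/466/469/470', '420/422/432/434', '381/386/403/405', '354/361/383/385', '363/370/390/392', '392/397/411/413', '435/436/444/445']
65 ['480/478/478/480', '441/441/448/450', '410/413/424/427', '389/393/409/411', '396/400/414/416', '419/421/431/434', '453/453/457/460']
70 ['494/491/489/492', '464/462/466/468', '440/440/447/450', '424/426/435/438', '430/431/439/442', '447/447/453/455', '473/471/473/476']
th -0.262
45 ['356/364/386/385', '296/310/343/343', '261/279/320/320', '274/291/329/328', '346/354/378/377', '417/419/430/430', '492/489/489/488']
50 ['372/378/397/397', '320/331/360/360', '291/305/340/340', '302/315/347/348', '362/369/390/390', '425/427/437/437', '493/490/489/489']
55 ['390/395/410/412', '347/355/379/380', '323/334/362/363', '332/342/368/370', '382/388/405/406', '436/437/445/446', '496/492/491/492']
60 ['411/414/426/428', '376/382/400/402', '357/365/386/388', '364/371/391/393', '405/408/421/423', '450/450/456/457', '501/497/495/497']
65 ['435/436/444/446', '407/410/423/425', '392/396/412/414', '397/401/416/418', '429/431/440/442', '466/464/468/470', '508/504/501/503']
70 ['459/459/463/466', '438/439/447/449', '427/429/438/441', '431/433/441/444', '455/455/460/463', '483/481/482/484', '517/512/508/510']
```

```bash
cat >> kin.py <<'E'
def ikseed(p,Rt,q0):
    def f(q):
        P,Rr=fk(q,l); return np.r_[(P-p)/100,R.from_matrix(Rr.T@Rt).as_rotvec(),0.003*(q-q0)]
    r=least_squares(f,np.clip(q0,LO+1e-3,HI-1e-3),bounds=(LO,HI)); return np.linalg.norm(r.fun[:6]),r.x
E
python3 - <<'E'
from kin import *
q0=ctrl.read_state()["qpos"]
for sgn in (1,-1):
  q=q0
  for th,s,up,tilt in ((0,-90,40,70),(0,-60,0,60),(0,-30,0,60),(0,30,0,60),(0,30,20,60),(-.13,30,20,60),(-.262,30,20,60),(-.262,30,0,60),(-.262,-60,0,60)):
    p,Rt=tgt2(th,C0+[0,0,up],s,tilt,np.radians(20))
    if sgn<0: Rt=Rt@np.diag([-1,-1,1.])
    e,q=ikseed(p,Rt,q); print(th,s,up,np.round(p),"err %.4f"%e,np.round(q,2),"margin",np.round(np.min(np.minimum(q-LO,HI-q)),2))
p,Rt=tgt2(0,C0,30,60,np.radians(20))
for e,x in ik(p,Rt,l,25)[:6]: print(e,np.round(x,2))
E
```

```text
0 -90 40 [487. 157. 213.] err 0.0000 [-0.    0.36 -0.39  2.21  0.22  0.25 -1.53] margin 0.02
0 -60 0 [488. 158. 140.] err 0.0718 [ 0.54  0.84 -1.25  2.36  1.78  0.66 -2.94] margin 0.0
0 -30 0 [500. 166. 114.] err 0.0823 [ 0.52  0.94 -1.25  2.34  1.82  0.72 -2.94] margin 0.0
0 30 0 [525. 183.  62.] err 0.0851 [ 0.48  1.12 -1.25  2.29  1.94  0.85 -2.94] margin 0.0
0 30 20 [525. 183.  82.] err 0.0772 [ 0.48  1.06 -1.25  2.29  1.89  0.81 -2.94] margin 0.0
-0.13 30 20 [529. 167.  82.] err 0.0000 [ 0.54  1.08 -1.25  2.32  1.99  0.78 -2.88] margin 0.0
-0.262 30 20 [536. 152.  82.] err 0.0000 [ 0.6   1.05 -1.19  2.27  1.91  0.61 -2.61] margin 0.06
-0.262 30 0 [536. 152.  62.] err 0.0000 [ 0.6   1.1  -1.18  2.27  1.97  0.64 -2.64] margin 0.07
-0.262 -60 0 [506. 118. 140.] err 0.0000 [ 0.73  0.9  -1.25  2.31  1.7   0.51 -2.46] margin 0.0
0 -90 40 [487. 157. 213.] err 0.3307 [-0.45  0.41  0.42  2.21 -1.1   0.56 -2.94] margin 0.0
0 -60 0 [488. 158. 140.] err 0.3174 [ 0.18  0.57 -0.38  2.24 -1.1   0.23 -2.94] margin 0.0
0 -30 0 [500. 166. 114.] err 0.3361 [ 0.14  0.64 -0.35  2.2  -1.1   0.23 -2.9
[... 276 characters left out ...]
4] margin 0.0
-0.262 30 20 [536. 152.  82.] err 0.1663 [ 0.07  0.71 -0.25  2.12 -1.1   0.23 -2.87] margin 0.0
-0.262 30 0 [536. 152.  62.] err 0.1895 [ 0.07  0.75 -0.25  2.11 -1.1   0.23 -2.85] margin 0.0
-0.262 -60 0 [506. 118. 140.] err 0.1054 [ 0.2   0.57 -0.33  2.23 -1.1   0.23 -2.83] margin 0.0
1.0598577350430293e-05 [-0.25  0.74 -0.05  2.37  3.39  0.49  1.63]
1.0598998222653121e-05 [-0.25  0.74 -0.05  2.37  3.39  0.49  1.63]
1.059904701969485e-05 [-0.25  0.74 -0.05  2.37  3.39  0.49  1.63]
1.059909998434962e-05 [-0.25  0.74 -0.05  2.37  3.39  0.49  1.63]
1.0599482717352547e-05 [-0.25  0.74 -0.05  2.37  3.39  0.49  1.63]
1.0599627288896343e-05 [-0.25  0.74 -0.05  2.37  3.39  0.49  1.63]
```

```bash
cat >> kin.py <<'E'
QG=np.array([-.25,.74,-.05,2.37,3.39,.49,-1.51])
FL=np.diag([-1,-1,1.])
def T3(th,s,up,tilt=60,phi=20):
    p,Rt=tgt2(th,C0+[0,0,up],s,tilt,np.radians(phi)); return p,Rt@FL
def rows(poses):
    s=ctrl.read_state(); Rc=R.from_euler('xyz',s["tool_rot"]).as_matrix()
    print("t",round(s["clock"],2),"pos",np.round(s["eef_pos"],1),"F",np.round(s["force"],1))
    for p,Rt in poses:
        print(np.round(Rc.T@(p-s["eef_pos"])/40,2),np.round(np.degrees(R.from_matrix(Rc.T@Rt).as_rotvec()),1))
E
python3 - <<'E'
from kin import *
q=QG
for th,s,up in ((0,30,0),(0,-30,0),(0,-60,0),(0,-60,60),(0,-80,100)):
    p,Rt=T3(th,s,up); e,q=ikseed(p,Rt,q); print(th,s,up,np.round(p),"%.4f"%e,np.round(q,2))
g=q
q0=ctrl.read_state()["qpos"]
for a in np.linspace(0,1,9):
    P,Rr=fk(q0+a*(g-q0),l); print(np.round(P),np.round(Rr[:,2],2),np.round((q0+a*(g-q0)),2))
E
```

```text
0 30 0 [525. 183.  62.] 0.0000 [-0.25  0.74 -0.05  2.37  3.39  0.49 -1.51]
0 -30 0 [500. 166. 114.] 0.0000 [-0.2   0.6  -0.09  2.42  3.43  0.4  -1.54]
0 -60 0 [488. 158. 140.] 0.0000 [-0.16  0.53 -0.13  2.44  3.45  0.34 -1.56]
0 -60 60 [488. 158. 200.] 0.0001 [-0.32  0.37  0.08  2.39  4.19  0.23 -2.32]
0 -80 100 [479. 152. 257.] 0.0933 [-0.38  0.24  0.15  2.42  4.24  0.23 -2.38]
[449. 205. 343.] [ 0.18 -0.04 -0.98] [-0.64  0.21  0.07  1.9   0.14  0.91 -2.15]
[535.  96. 365.] [ 0.43 -0.29 -0.86] [-0.6   0.21  0.08  1.97  0.66  0.82 -2.18]
[611.  45. 414.] [ 0.66 -0.37 -0.66] [-0.57  0.22  0.09  2.03  1.17  0.74 -2.21]
[665.  51. 457.] [ 0.83 -0.29 -0.48] [-0.54  0.22  0.1   2.1   1.68  0.65 -2.23]
[686.  95. 470.] [ 0.92 -0.1  -0.39] [-0.51  0.22  0.11  2.16  2.19  0.57 -2.26]
[670. 148. 444.] [ 0.91  0.11 -0.41] [-0.47  0.23  0.12  2.23  2.7   0.48 -2.29]
[622. 184. 387.] [ 0.81  0.27 -0.52] [-0.44  0.23  0.13  2.29  3.22  0.4  -2.32]
[553. 186. 318.] [ 0.65  0.33 -0.68] [-0.41  0.23  0.14  2.36  3.73  0.31 -2.35]
[479. 152. 256.] [ 0.49  0.29 -0.82] [-0.38  0.24  0.15  2.42  4.24  0.23 -2.38]
```

```bash
cat >> kin.py <<'E'
GQ=np.array([-.16,.53,-.13,2.44,3.45,.34,-1.56])
def jpath(q0,wps,step=6.5):
    out=[];q=np.array(q0,float);P,Rr=fk(q,l)
    for w in wps:
        w=np.array(w,float); qs=q
        last=fk(qs,l)
        for a in np.linspace(0,1,400)[1:]:
            qq=qs+a*(w-qs); P2,R2=fk(qq,l)
            if np.degrees(np.linalg.norm(R.from_matrix(Rr.T@R2).as_rotvec()))>step or np.linalg.norm(P2-P)>36:
                out.append((P2,R2,qq)); P,Rr=P2,R2
        q=w
    out.append((*fk(q,l),q)); return out
E
python3 - <<'E'
from kin import *
q0=ctrl.read_state()["qpos"]
B=[-.3,.45,-.05,2.35,1.8,.36,-1.85]
A=[-.4,.40,0,2.25,0.6,.5,-2]
o=jpath(q0,[A,B,GQ]); print(len(o))
for P,Rr,q in o[::2]: print(np.round(P),np.round(Rr[:,2],2),np.round(q,2))
E
```

```text
34
[456. 179. 318.] [ 0.19 -0.08 -0.98] [-0.6   0.23  0.06  1.95  0.21  0.85 -2.13]
[462. 128. 267.] [ 0.19 -0.16 -0.97] [-0.53  0.29  0.04  2.05  0.34  0.73 -2.09]
[453.  79. 214.] [ 0.19 -0.21 -0.96] [-0.46  0.35  0.02  2.17  0.49  0.6  -2.04]
[443.  43. 179.] [ 0.19 -0.24 -0.95] [-0.39  0.4  -0.    2.26  0.68  0.49 -1.99]
[465.  28. 181.] [ 0.26 -0.27 -0.93] [-0.38  0.41 -0.01  2.27  0.89  0.47 -1.96]
[485.  20. 182.] [ 0.33 -0.27 -0.9 ] [-0.36  0.42 -0.02  2.29  1.11  0.44 -1.94]
[502.  19. 183.] [ 0.38 -0.26 -0.89] [-0.34  0.43 -0.03  2.31  1.32  0.42 -1.91]
[516.  23. 182.] [ 0.43 -0.23 -0.87] [-0.32  0.44 -0.04  2.33  1.53  0.39 -1.88]
[525.  33. 179.] [ 0.47 -0.19 -0.86] [-0.3   0.45 -0.05  2.35  1.74  0.37 -1.86]
[534.  42. 177.] [ 0.5  -0.15 -0.85] [-0.29  0.46 -0.06  2.36  1.95  0.36 -1.82]
[541.  54. 175.] [ 0.53 -0.1  -0.84] [-0.27  0.47 -0.07  2.37  2.16  0.36 -1.79]
[544.  69. 172.] [ 0.54 -0.04 -0.84] [-0.25  0.48 -0.08  2.38  2.37  0.35 -1.75]
[543.  86. 168.] [ 0.55  0.02 -0.84] [-0.23  0.49 -0.09  2.39  2.57  0.35 -1.71]
[538. 103. 162.] [ 0.54  0.08 -0.84] [-0.22  0.5  -0.1   2.4   2.78  0.35 -1.68]
[528. 122. 156.] [ 0.51  0.15 -0.85] [-0.2   0.51 -0.11  2.41  2.99  0.35 -1.64]
[513. 139. 149.] [ 0.48  0.21 -0.85] [-0.18  0.52 -0.12  2.43  3.19  0.34 -1.61]
[494. 155. 141.] [ 0.43  0.27 -0.86] [-0.16  0.53 -0.13  2.44  3.4   0.34 -1.57]
```

```bash
cat > nxt.py <<'E'
from kin import *
import sys
s=ctrl.read_state(); q0=s["qpos"]; print("q",np.round(q0,2))
W=[[-.45,.40,0,2.25,0.6,.5,-2],[-.38,.45,-.05,2.35,1.8,.36,-1.85],GQ]
W=[w for w in W if w[4]>q0[4]+.15]
o=jpath(q0,W,6.3); rows([(P,Rr) for P,Rr,q in o[:10]]); print(len(o),"last q",np.round(o[min(9,len(o)-1)][2],2))
E
python3 nxt.py
```

```text
q [-0.64  0.21  0.07  1.9   0.14  0.91 -2.15]
t 3.6 pos [448.6 204.7 342.9] F [0.4 0.8 0.1]
[0.57 0.01 0.71] [ 0.3  2.7 -3.3]
[1.13 0.08 1.41] [ 0.4  5.2 -7.2]
[1.68 0.23 2.11] [  0.1   7.3 -11.7]
[2.2  0.49 2.8 ] [ -0.6   8.9 -16.8]
[2.67 0.86 3.48] [ -1.6   9.8 -22.5]
[3.06 1.33 4.11] [ -3.    9.9 -28.8]
[3.28 1.09 4.15] [ -2.   11.5 -34.9]
[3.45 0.84 4.18] [ -1.   13.  -41.1]
[3.58 0.59 4.21] [ -0.1  14.4 -47.3]
[3.66 0.36 4.23] [  0.8  15.7 -53.5]
34 last q [-0.43  0.42 -0.02  2.28  1.02  0.45 -1.95]
```

```bash
python3 -m creep '0.57 0 0.7 0.3 2.7 -3.3 1; 1.13 0.08 1.4 0.4 5.2 -7.2 1; 1.68 0.23 2.1 0.1 7.3 -11.7 1; 2.2 0.5 2.8 -0.6 8.9 -16.8 1; 2.67 0.86 3.5 -1.6 9.8 -22.5 1; 3.06 1.33 4.1 -3 9.9 -28.8 1; 3.28 1.1 4.15 -2 11.5 -34.9 1; 3.45 0.84 4.2 -1 13 -41 1; 3.58 0.6 4.2 0 14.4 -47.3 1; 3.66 0.36 4.2 0.8 15.7 -53.5 1'; python3 nxt.py
```

```text
clock: 4.43
eef_pos: [474.9, 44.3, 183.3]
tool_rot: [3.09, -0.414, -0.564]
force: [0.4, -0.6, -0.3]
width: 0.2
q [-0.59  0.42  0.23  2.29  0.87  0.36 -1.78]
t 4.43 pos [474.9  44.3 183.3] F [ 0.4 -0.6 -0.3]
[ 0.13 -0.05  0.08] [ 0.5  1.2 -6.2]
[ 0.25 -0.13  0.14] [  1.2   2.5 -12.4]
[ 0.35 -0.26  0.2 ] [  2.    3.7 -18.6]
[ 0.42 -0.43  0.24] [  3.    5.  -24.7]
[ 0.47 -0.63  0.27] [  4.2   6.3 -30.8]
[ 0.49 -0.86  0.29] [  5.5   7.6 -36.9]
[ 0.48 -1.12  0.29] [  7.    8.9 -42.9]
[ 0.46 -1.37  0.28] [  8.5  10.3 -49.1]
[ 0.53 -1.48  0.32] [  9.1  11.8 -55.3]
[ 0.57 -1.6   0.35] [  9.6  13.3 -61.6]
24 last q [-0.35  0.46 -0.06  2.36  2.03  0.36 -1.81]
```

```bash
python3 -m creep '0.13 -0.05 0.08 0.5 1.2 -6.2 1; 0.25 -0.13 0.14 1.2 2.5 -12.4 1; 0.35 -0.26 0.2 2 3.7 -18.6 1; 0.42 -0.43 0.24 3 5 -24.7 1; 0.47 -0.63 0.27 4.2 6.3 -30.8 1; 0.49 -0.86 0.29 5.5 7.6 -36.9 1; 0.48 -1.12 0.29 7 8.9 -42.9 1; 0.46 -1.37 0.28 8.5 10.3 -49 1; 0.53 -1.48 0.32 9 11.8 -55.3 1; 0.57 -1.6 0.35 9.6 13.3 -61.6 1'; python3 nxt.py
```

```text
clock: 5.27
eef_pos: [532.2, 83.6, 177.0]
tool_rot: [2.743, -0.399, 0.646]
force: [-0.1, -0.5, 0.4]
width: -0.2
q [-0.46  0.46  0.08  2.36  2.13  0.3  -1.92]
t 5.27 pos [532.2  83.6 177. ] F [-0.1 -0.5  0.4]
[ 0.05 -0.06  0.06] [ 0.7  0.9 -6.3]
[ 0.09 -0.14  0.12] [  1.5   1.9 -12.7]
[ 0.13 -0.24  0.17] [  2.3   3.  -18.9]
[ 0.16 -0.36  0.21] [  3.1   4.1 -25.2]
[ 0.19 -0.5   0.25] [  4.    5.4 -31.4]
[ 0.2  -0.66  0.27] [  4.9   6.8 -37.6]
[ 0.21 -0.84  0.28] [  5.7   8.3 -43.8]
[ 0.2  -1.03  0.29] [  6.6   9.9 -49.9]
[ 0.18 -1.24  0.28] [  7.5  11.6 -55.9]
[ 0.14 -1.45  0.26] [  8.4  13.5 -61.9]
14 last q [-0.24  0.51 -0.07  2.42  3.09  0.33 -1.66]
```

```bash
python3 -m creep '0.05 -0.06 0.06 0.7 0.9 -6.3 1; 0.09 -0.14 0.12 1.5 1.9 -12.7 1; 0.13 -0.24 0.17 2.3 3 -18.9 1; 0.16 -0.36 0.21 3.1 4.1 -25.2 1; 0.19 -0.5 0.25 4 5.4 -31.4 1; 0.2 -0.66 0.27 4.9 6.8 -37.6 1; 0.21 -0.84 0.28 5.7 8.3 -43.8 1; 0.2 -1.03 0.29 6.6 9.9 -49.9 1; 0.18 -1.24 0.28 7.5 11.6 -55.9 1; 0.14 -1.45 0.26 8.4 13.5 -61.9 1'; python3 nxt.py
python3 - <<'E'
from kin import *
for s in (-60,-30): rows([T3(0,s,0)])
q=ctrl.read_state()["qpos"]
for s in (-60,-30,0,30): 
    e,q=ikseed(*T3(0,s,0),q); print(s,"%.4f"%e,np.round(q,2))
d=ctrl.get_image("wrist"); save(d["img"],"w1.png")
d=ctrl.get_image("scene"); save(d["img"],"s1.png")
E
```

```text
clock: 6.1
eef_pos: [516.4, 133.4, 149.6]
tool_rot: [2.608, -0.09, 1.748]
force: [0.6, 0.5, -0.2]
width: 0.0
q [-0.17  0.51 -0.17  2.42  2.94  0.33 -1.5 ]
t 6.1 pos [516.4 133.4 149.6] F [ 0.6  0.5 -0.2]
[ 0.19 -0.11  0.01] [ 0.3  1.9 -6. ]
[ 0.38 -0.27  0.01] [  0.6   3.9 -12.1]
[ 0.57 -0.47 -0.  ] [  1.1   6.  -18. ]
[ 0.71 -0.65 -0.02] [  1.5   7.6 -22.6]
4 last q [-0.16  0.53 -0.13  2.44  3.45  0.34 -1.56]
t 6.1 pos [516.4 133.4 149.6] F [ 0.6  0.5 -0.2]
[ 0.7  -0.67 -0.04] [  1.6   7.5 -23. ]
t 6.1 pos [516.4 133.4 149.6] F [ 0.6  0.5 -0.2]
[ 0.79 -0.71  0.7 ] [  1.6   7.5 -23. ]
-60 0.0000 [-0.06  0.53 -0.27  2.44  3.22  0.31 -1.33]
-30 0.0000 [-0.1   0.61 -0.24  2.42  3.21  0.37 -1.31]
0 0.0000 [-0.13  0.68 -0.22  2.4   3.19  0.42 -1.3 ]
30 0.0000 [-0.15  0.75 -0.21  2.37  3.18  0.47 -1.29]
```

View pics/w1.png

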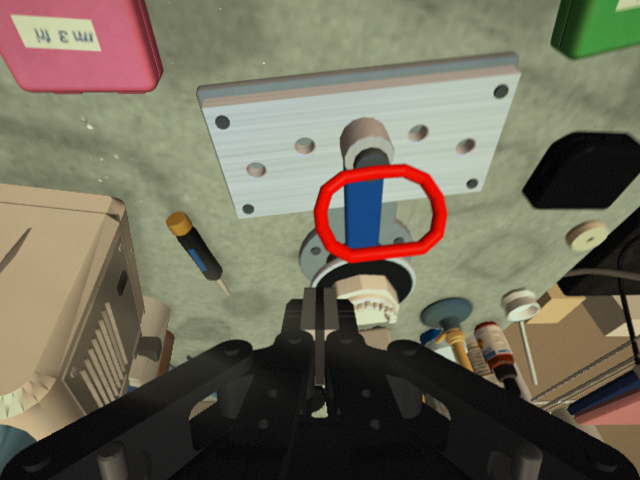

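View pics/s1.png

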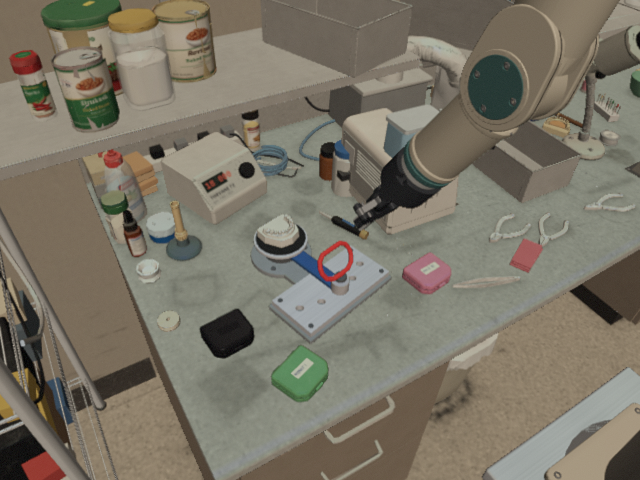

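```bash
python3 -m creep '0.19 -0.11 0 0.3 1.9 -6 1; 0.38 -0.27 0 0.6 3.9 -12.1 1; 0.57 -0.5 -0.02 1.1 6 -18 1; 0.7 -0.67 -0.04 1.6 7.5 -23 1; 0.7 -0.67 -0.04 1.6 7.5 -23 1; 0.7 -0.67 -0.04 1.6 7.5 -23 1'
python3 - <<'E'
from kin import *
rows([T3(0,s,0) for s in (-60,-30,0,30)])
st=ctrl.read_state(); d=ctrl.get_image("wrist"); T=Tw(d,st); im=d["img"].copy()
print(np.round(st["qpos"],2))
Rz=R.from_euler('z',P0[2]).as_matrix()
A=np.array([[-126,0,108],[-126,20,108],[-126,-20,108],C0,[-150,0,66.4],[-150,0,53],*[[-150*np.cos(a),150*np.sin(a),24] for a in np.radians([-30,-15,15,30])]],float)
U=proj(d,A@Rz.T+[P0[0],P0[1],0],T)
for u in U: cv2.circle(im,tuple(np.round(u).astype(int)),2,(0,255,255),-1)
print(np.round(U).tolist()); save(im,"w2.png")
np.save("w2T.npy",T)
for b in ctrl.boxes_of("wrist","pull_ring"): print(b)
E
```

```text
clock: 6.7
eef_pos: [489.9, 158.2, 140.4]
tool_rot: [2.614, -0.001, 2.151]
force: [1.1, 0.1, 0.0]
width: 0.0
t 6.7 pos [489.9 158.2 140.4] F [1.1 0.1 0. ]
[ 0.02 -0.05 -0.02] [ 0.2  0.2 -0.5]
[ 0.02 -0.05  0.73] [ 0.2  0.2 -0.5]
[ 0.03 -0.06  1.48] [ 0.2  0.2 -0.5]
[ 0.03 -0.06  2.23] [ 0.2  0.2 -0.5]
[-0.07  0.54 -0.27  2.44  3.22  0.32 -1.33]
[[315.0, 292.0], [346.0, 298.0], [282.0, 285.0], [321.0, 254.0], [328.0, 215.0], [328.0, 201.0], [214.0, 166.0], [271.0, 163.0], [374.0, 193.0], [407.0, 219.0]]
{'rect': [257.8, 206.0, 377.4, 303.8], 'score': 0.88}
```

View pics/w2.png

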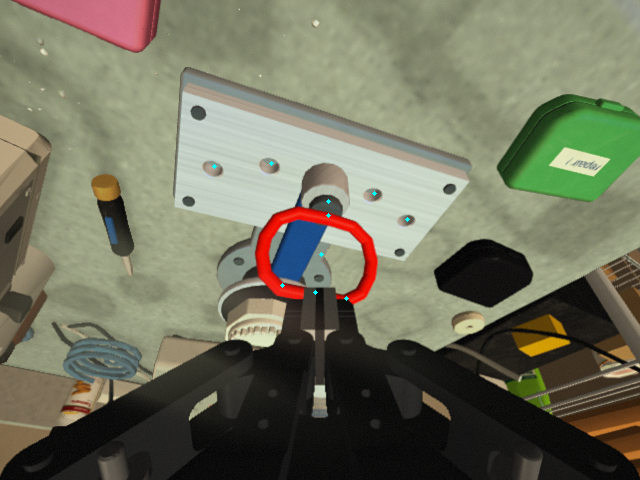

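```bash
python3 -m creep '0.01 0 0.25 0.2 0.2 -0.5 1; 0.02 0 0.5 0.2 0.2 -0.5 1; 0.02 0 0.7 0.2 0.2 -0.5 1; 0.02 0 0.9 0.2 0.2 -0.5 1; 0.02 0 1.1 0.2 0.2 -0.5 1; 0.02 0 1.2 0.2 0.2 -0.5 1; 0.02 0 1.2 0.2 0.2 -0.5 1'
python3 - <<'E'
from kin import *
rows([T3(0,s,0) for s in (-10,30)])
st=ctrl.read_state(); d=ctrl.get_image("wrist"); save(d["img"],"w3.png"); print(np.round(st["qpos"],2))
d=ctrl.get_image("scene"); save(cv2.resize(d["img"][190:370,220:460],None,fx=3,fy=3),"s3.png")
E
```

```text
clock: 7.38
eef_pos: [509.7, 173.8, 97.6]
tool_rot: [2.618, 0.0, 2.167]
force: [-0.3, -0.5, -0.1]
width: 0.3
t 7.38 pos [509.7 173.8  97.6] F [-0.3 -0.5 -0.1]
[-0.03 -0.06 -0.01] [-0.  -0.2  0.3]
[-0.03 -0.06  0.99] [-0.  -0.2  0.3]
[-0.12  0.66 -0.23  2.4   3.2   0.4  -1.31]
```

View pics/w3.png

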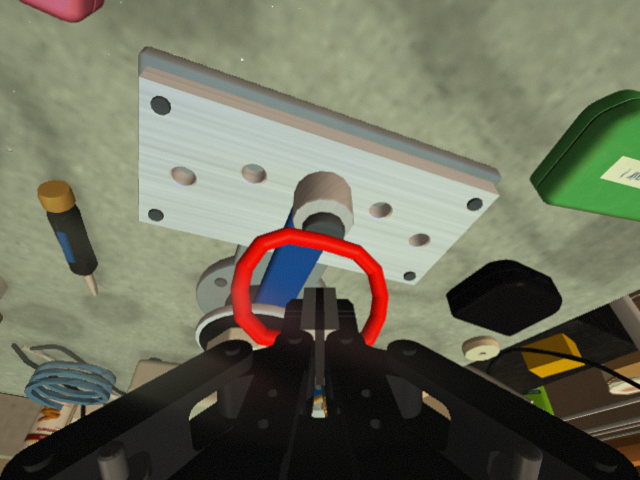

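View pics/s3.png

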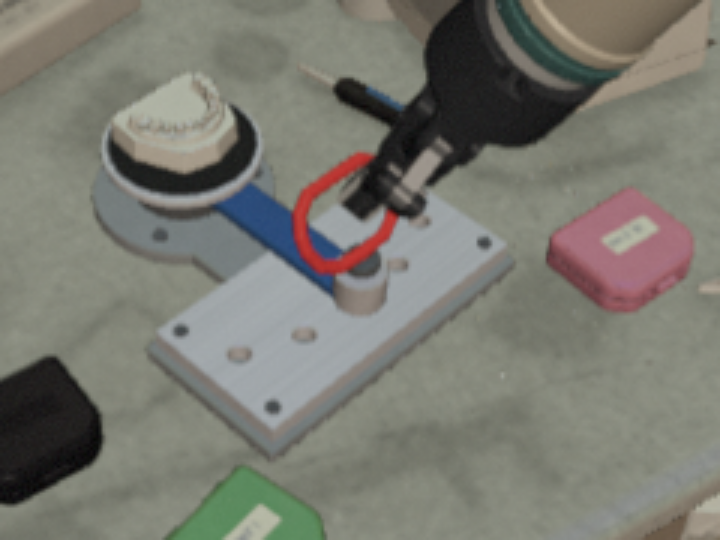

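```bash
python3 -m creep '-0.04 -0.02 0.2 0 -0.2 0.3 1; -0.08 -0.03 0.4 0 -0.2 0.3 1; -0.1 -0.03 0.6 0 -0.2 0.3 1; -0.1 -0.03 0.75 0 -0.2 0.3 1; -0.1 -0.03 0.9 0 -0.2 0.3 1; -0.1 -0.03 0.9 0 -0.2 0.3 1'
python3 - <<'E'
from kin import *
rows([T3(0,s,0) for s in (30,)])
st=ctrl.read_state(); d=ctrl.get_image("wrist"); save(d["img"],"w4.png"); print(np.round(st["qpos"],2))
d=ctrl.get_image("scene"); save(cv2.resize(d["img"][190:370,220:460],None,fx=3,fy=3),"s4.png")
E
```

```text
clock: 7.98
eef_pos: [526.0, 179.8, 65.8]
tool_rot: [2.618, 0.001, 2.16]
force: [-0.4, -0.7, -0.7]
width: 0.1
t 7.98 pos [526.  179.8  65.8] F [-0.4 -0.7 -0.7]
[ 0.07 -0.03  0.09] [-0.   0.1 -0. ]
[-0.14  0.74 -0.21  2.37  3.19  0.45 -1.29]
```

View pics/w4.png

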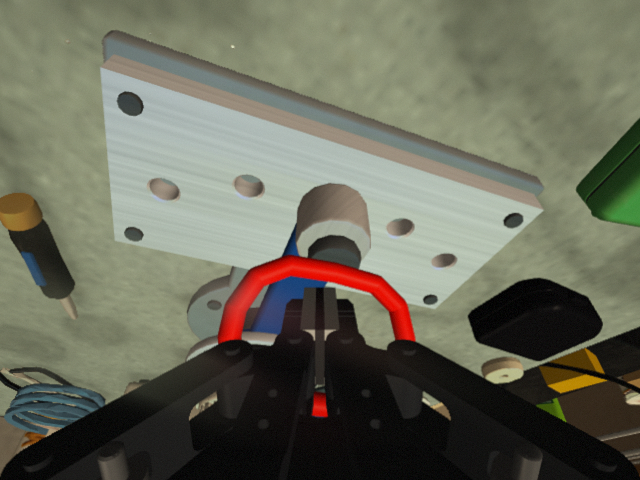

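View pics/s4.png

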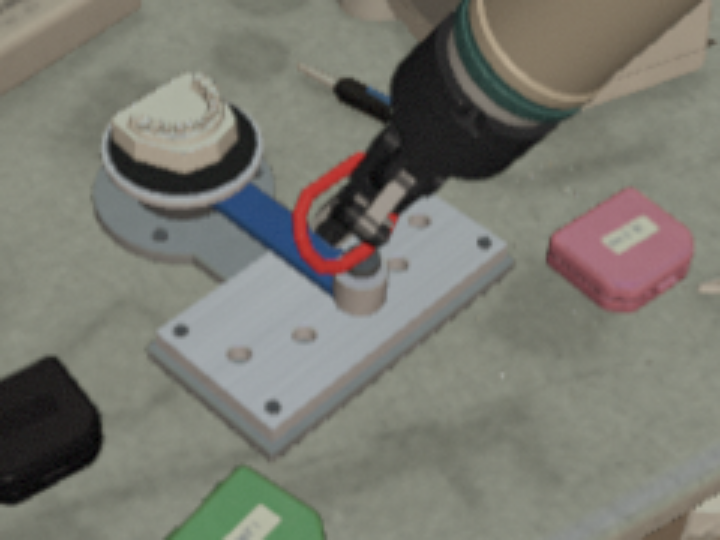

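```bash
python3 -m creep '0 0.04 0.05 0 0 0 1; 0 0.08 0.1 0 0 0 1; 0 0.12 0.1 0 0 0 1; 0 0.12 0.1 0 0 0 1'; python3 -m creep '0 0.04 0 0 0 0 1; 0 0.08 0 0 0 0 1; 0 0.08 0 0 0 0 1'
```

```text
clock: 8.42
eef_pos: [526.7, 181.3, 65.0]
tool_rot: [2.625, -0.0, 2.16]
force: [-11.0, -4.6, 8.6]
width: -0.0
clock: 8.67
eef_pos: [526.4, 181.9, 65.2]
tool_rot: [2.631, -0.002, 2.16]
force: [-12.7, -5.4, 4.1]
width: -0.0
```

```bash
python3 -m creep '0 0 -0.1 0 0 0 1; 0 0 -0.2 0 0 0 1; 0 0 -0.2 0 0 0 1'
python3 - <<'E'
from kin import *
rows([T3(0,30,0)])
st=ctrl.read_state(); d=ctrl.get_image("wrist"); save(d["img"],"w5.png"); print(np.round(st["qpos"],3),np.round(st["torque"],2))
E
```

```text
clock: 8.92
eef_pos: [527.3, 181.5, 73.8]
tool_rot: [2.622, -0.0, 2.161]
force: [-5.9, -2.0, -3.9]
width: 0.1
t 8.92 pos [527.3 181.5  73.8] F [-5.9 -2.  -3.9]
[ 0.06 -0.17  0.24] [-0.3 -0.   0. ]
[-0.143  0.718 -0.21   2.357  3.19   0.419 -1.298] [-0.71  1.71  0.18]
```

View pics/w5.png

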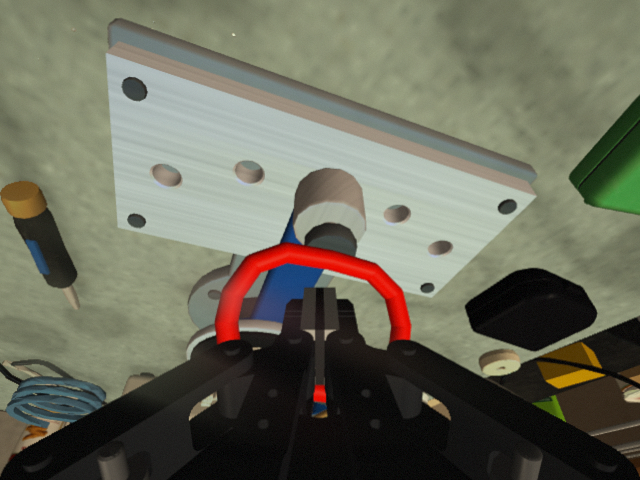

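```bash
python3 -m creep '0 0.03 -0.05 0 0 0 1; 0 0.06 -0.1 0 0 0 1; 0 0.09 -0.15 0 0 0 1; 0 0.11 -0.2 0 0 0 1; 0 0.11 -0.2 0 0 0 1'
python3 - <<'E'
from kin import *
d=ctrl.get_image("scene"); save(cv2.resize(d["img"][190:370,220:460],None,fx=3,fy=3),"s6.png")
E
```

```text
clock: 9.38
eef_pos: [527.2, 181.5, 82.6]
tool_rot: [2.623, -0.0, 2.161]
force: [-5.6, -0.8, -5.1]
width: -0.1
```

View pics/s6.png

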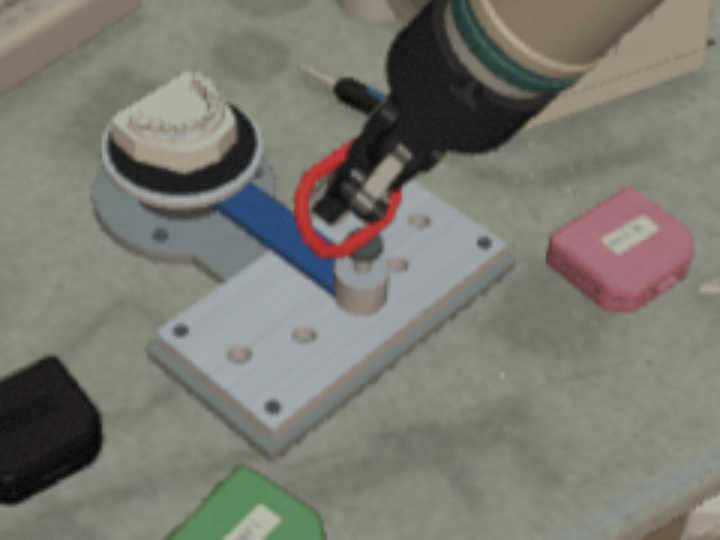

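```bash
python3 -m creep '0 0.03 -0.05 0 0 0 1; 0 0.06 -0.1 0 0 0 1; 0 0.08 -0.14 0 0 0 1; 0 0.08 -0.14 0 0 0 1'
python3 - <<'E'
from kin import *
st=ctrl.read_state(); d=ctrl.get_image("wrist"); save(d["img"],"w7.png")
d=ctrl.get_image("scene"); save(cv2.resize(d["img"][190:370,220:460],None,fx=3,fy=3),"s7.png")
# swing targets: rotate current tool pose about the pivot
Rc=R.from_euler('xyz',st["tool_rot"]).as_matrix(); piv=np.array([P0[0],P0[1],0])
po=[]
for a in np.radians([2,4,6,8,10,12,14,15,16]):
    M=R.from_euler('z',a).as_matrix(); po.append((piv+M@(st["eef_pos"]-piv),M@Rc))
rows(po)
q=st["qpos"]
for p,r in po[::3]: e,q=ikseed(p,r,q); print("%.4f"%e,np.round(q,2))
E
```

```text
clock: 9.77
eef_pos: [527.3, 181.5, 89.1]
tool_rot: [2.623, -0.0, 2.161]
force: [-5.7, -0.9, -5.2]
width: -0.1
t 9.87 pos [527.3 181.5  88.9] F [-5.4 -1.1 -6.1]
[-0.1  -0.03 -0.02] [-0.   1.  -1.7]
[-0.2  -0.06 -0.04] [-0.   2.  -3.5]
[-0.3  -0.09 -0.05] [-0.   3.  -5.2]
[-0.4  -0.11 -0.07] [-0.   4.  -6.9]
[-0.51 -0.13 -0.08] [-0.   5.  -8.7]
[-0.61 -0.15 -0.09] [ -0.    5.9 -10.4]
[-0.72 -0.16 -0.1 ] [ -0.    6.9 -12.2]
[-0.77 -0.17 -0.1 ] [ -0.    7.4 -13. ]
[-0.82 -0.17 -0.1 ] [ -0.    7.9 -13.9]
0.0000 [-0.1   0.68 -0.24  2.34  3.24  0.36 -1.29]
0.0000 [ 0.03  0.69 -0.31  2.32  3.37  0.3  -1.25]
0.0000 [ 0.12  0.71 -0.36  2.27  3.62  0.23 -1.34]
```

View pics/s7.png

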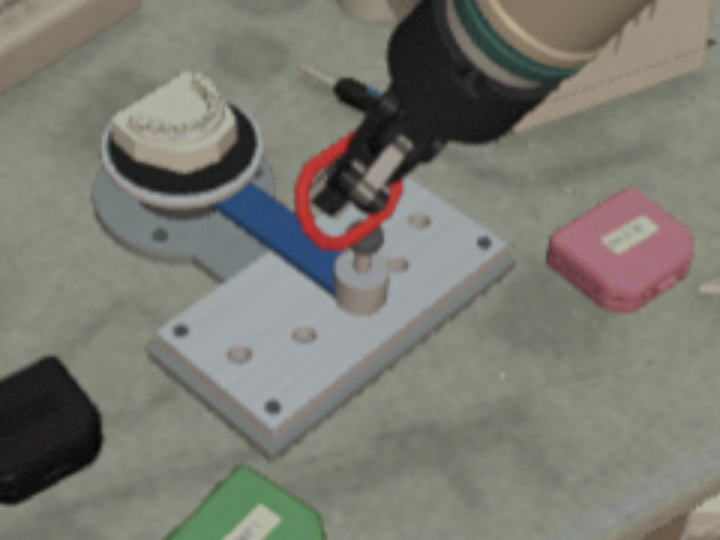

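Run:
```python
from kin import *
st=ctrl.read_state()
Rc=R.from_euler('xyz',st["tool_rot"]).as_matrix(); piv=np.array([P0[0],P0[1],0])
for fr in (0,0.5):
  po=[]; q=st["qpos"]
  # finger contact at bar mid: bar centre pose moves on arc radius 126
  b0=piv+R.from_euler('z',P0[2]).apply([-126,0,0])
  for a in np.radians([2,4,6,8,10,12,14,15,16]):
    b=piv+R.from_euler('z',P0[2]+a).apply([-126,0,0])
    M=R.from_euler('z',a*fr).as_matrix()
    po.append((b+M@(st["eef_pos"]-b0),M@Rc))
  rows(po)
  for p,r in po[::2]: e,q=ikseed(p,r,q); print("%.4f"%e,np.round(q,2))
```

```text
t 9.87 pos [527.3 181.5  88.9] F [-5.4 -1.1 -6.1]
[-0.1  -0.03 -0.02] [0. 0. 0.]
[-0.21 -0.06 -0.03] [0. 0. 0.]
[-0.32 -0.08 -0.05] [0. 0. 0.]
[-0.42 -0.11 -0.06] [0. 0. 0.]
[-0.53 -0.12 -0.07] [0. 0. 0.]
[-0.64 -0.14 -0.08] [0. 0. 0.]
[-0.75 -0.15 -0.09] [0. 0. 0.]
[-0.8  -0.15 -0.09] [0. 0. 0.]
[-0.86 -0.16 -0.09] [0. 0. 0.]
0.0000 [-0.12  0.68 -0.22  2.35  3.2   0.37 -1.3 ]
0.0000 [-0.1   0.68 -0.23  2.35  3.22  0.37 -1.3 ]
0.0000 [-0.07  0.68 -0.24  2.34  3.24  0.36 -1.3 ]
0.0000 [-0.04  0.68 -0.24  2.34  3.26  0.35 -1.29]
0.0000 [-0.03  0.69 -0.25  2.33  3.27  0.35 -1.29]
t 9.87 pos [527.3 181.5  88.9] F [-5.4 -1.1 -6.1]
[-0.1  -0.03 -0.02] [ 0.   0.5 -0.9]
[-0.2  -0.06 -0.03] [ 0.   1.  -1.7]
[-0.31 -0.09 -0.05] [ 0.   1.5 -2.6]
[-0.41 -0.11 -0.06] [ 0.   2.  -3.5]
[-0.52 -0.13 -0.07] [ 0.   2.5 -4.3]
[-0.63 -0.14 -0.08] [ 0.   3.  -5.2]
[-0.73 -0.16 -0.09] [ 0.   3.5 -6.1]
[-0.79 -0.16 -0.09] [ 0.   3.7 -6.5]
[-0.84 -0.16 -0.09] [ 0.   4.  -6.9]
0.0000 [-0.11  0.68 -0.23  2.35  3.22  0.37 -1.3 ]
0.0000 [-0.06  0.69 -0.26  2.34  3.27  0.35 -1.28]
0.0000 [-0.    0.69 -0.29  2.33  3.33  0.32 -1.27]
0.0000 [ 0.05  0.7  -0.32  2.31  3.38  0.29 -1.25]
0.0000 [ 0.08  0.7  -0.33  2.3   3.41  0.27 -1.24]
```

```bash
python3 -m creep '-0.1 -0.03 -0.02 0 0 0 1; -0.2 -0.06 -0.03 0 0 0 1; -0.3 -0.08 -0.05 0 0 0 1; -0.4 -0.1 -0.06 0 0 0 1; -0.5 -0.12 -0.07 0 0 0 1; -0.6 -0.13 -0.08 0 0 0 1; -0.7 -0.14 -0.09 0 0 0 1; -0.7 -0.14 -0.09 0 0 0 1'
cat > look.py <<'E'
from kin import *
import sys
n=sys.argv[1]
st=ctrl.read_state(); d=ctrl.get_image("wrist"); save(d["img"],"w%s.png"%n)
d=ctrl.get_image("top"); save(cv2.resize(d["img"][160:340,220:460],None,fx=3,fy=3),"t%s.png"%n)
d=ctrl.get_image("scene"); save(cv2.resize(d["img"][190:370,220:460],None,fx=3,fy=3),"s%s.png"%n)
E
python3 look.py 8
```

```text
clock: 10.53
eef_pos: [539.0, 153.2, 89.6]
tool_rot: [2.621, 0.001, 2.158]
force: [-4.6, -2.4, -5.7]
width: -0.3
```

View pics/s8.png

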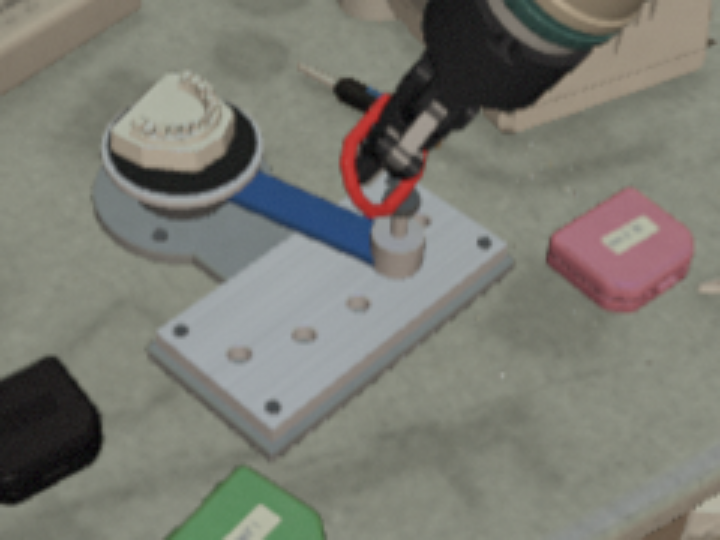

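View pics/w8.png

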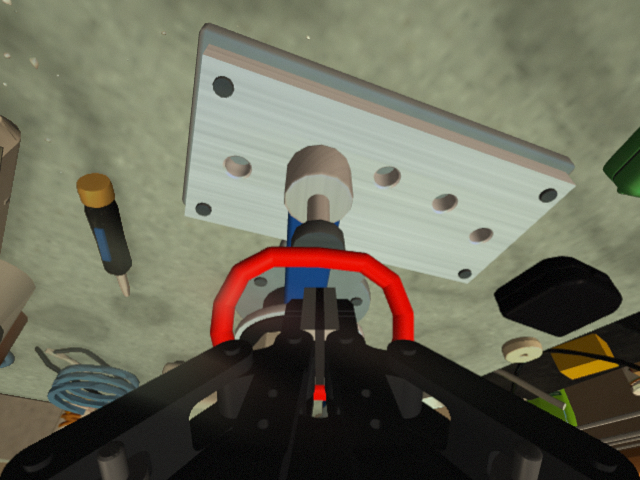

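View pics/t8.png

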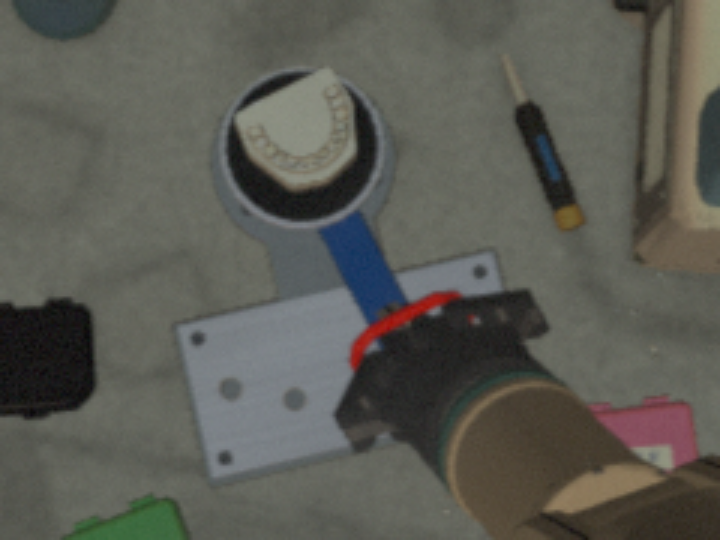

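```bash
cat > ang.py <<'E'
from kin import *
import sys
st=ctrl.read_state(); d=ctrl.get_image("wrist"); T=Tw(d,st); im=d["img"].copy()
print(np.round(st["eef_pos"],1),np.round(st["force"],1))
ph=np.linspace(0,2*np.pi,60)
def W(P,a): return np.asarray(P)@R.from_euler('z',P0[2]-a).as_matrix().T+[P0[0],P0[1],0]
# hole check
H=np.array([[-150*np.cos(a),150*np.sin(a),24] for a in np.radians([-30,-15,0,15,30])]); print("holes",np.round(proj(d,W(H,0),T)).tolist())
for a in map(float,sys.argv[2:]):
    circ=lambda z,r:np.c_[-150+r*np.cos(ph),r*np.sin(ph),np.full(60,z)]
    u=proj(d,W(circ(53,16),a),T); print(a,"boss top u range",np.round([u[:,0].min(),u[:,0].max(),u[:,1].min(),u[:,1].max()],1))
    for p in u: cv2.circle(im,tuple(np.round(p).astype(int)),0,(0,255,0) ,-1)
save(cv2.resize(im[100:300,180:460],None,fx=2.8,fy=2.8,interpolation=0),sys.argv[1])
E
python3 ang.py a8.png -0.22 -0.24
```

```text
[538.8 153.6  89.6] [-4.  -3.8 -6.7]
holes [[239.0, 163.0], [316.0, 160.0], [389.0, 174.0], [446.0, 200.0], [482.0, 233.0]]
-0.22 boss top u range [293.4 364.2 169.2 223.5]
-0.24 boss top u range [286.8 357.6 168.5 223. ]
```

View pics/a8.png

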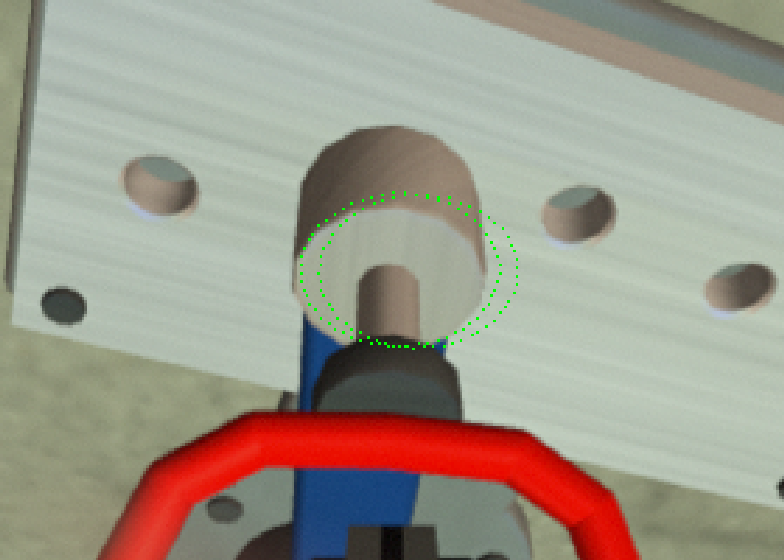

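```bash
python3 -m creep '-0.03 0 0 0 0 0 1; -0.06 -0.01 0 0 0 0 1; -0.06 -0.01 0 0 0 0 1'; python3 ang.py a9.png -0.262
```

```text
clock: 10.98
eef_pos: [539.8, 151.7, 89.4]
tool_rot: [2.621, 0.001, 2.159]
force: [-4.8, -2.5, -5.9]
width: -0.3
[539.8 151.7  89.4] [-4.8 -2.5 -5.9]
holes [[243.0, 163.0], [320.0, 161.0], [393.0, 174.0], [450.0, 200.0], [485.0, 233.0]]
-0.262 boss top u range [284.2 355.1 168.4 223. ]
```

View pics/a9.png

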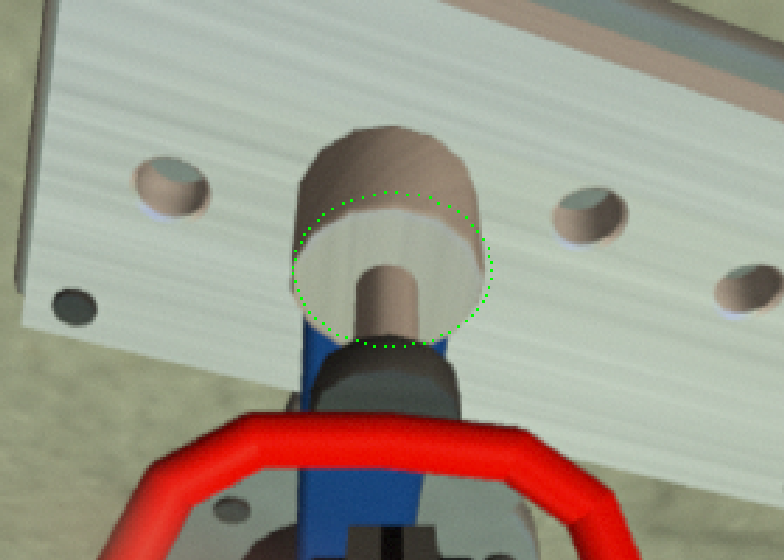

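```bash
python3 -m creep '0 -0.03 0.05 0 0 0 1; 0 -0.06 0.1 0 0 0 1; 0 -0.09 0.15 0 0 0 1; 0 -0.12 0.2 0 0 0 1; 0 -0.15 0.25 0 0 0 1; 0 -0.175 0.3 0 0 0 1; 0 -0.175 0.3 0 0 0 1'; python3 ang.py a10.png -0.262
```

```text
clock: 11.62
eef_pos: [539.8, 151.7, 75.3]
tool_rot: [2.621, 0.001, 2.159]
force: [-5.6, -3.2, -4.2]
width: 0.2
[539.8 151.7  75.3] [-5.6 -3.2 -4.2]
holes [[239.0, 180.0], [320.0, 177.0], [396.0, 191.0], [456.0, 218.0], [493.0, 250.0]]
-0.262 boss top u range [281.9 357.3 189.6 244.4]
```

View pics/a10.png

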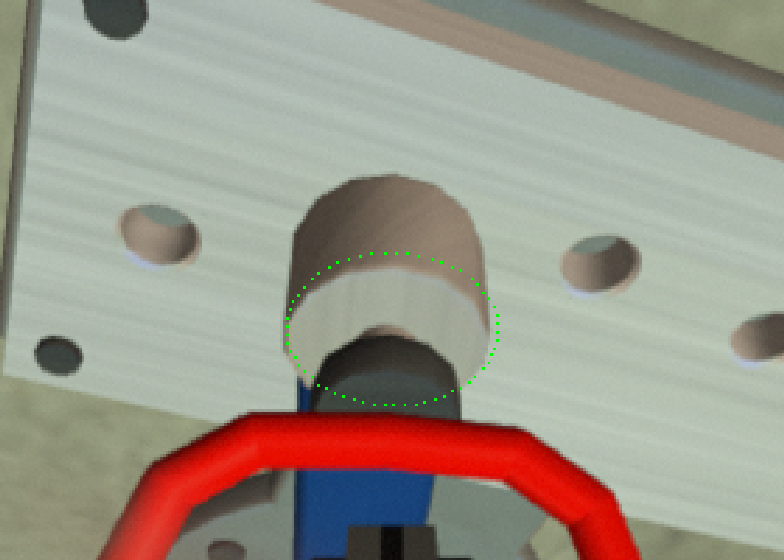

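```bash
python3 -m creep '0 -0.03 0.04 0 0 0 1; 0 -0.05 0.08 0 0 0 1; 0 -0.09 0.08 0 0 0 1; 0 -0.13 0.08 0 0 0 1; 0 -0.16 0.08 0 0 0 1; 0 -0.16 0.08 0 0 0 1'; python3 ang.py a11.png -0.262; python3 look.py 11
```

```text
clock: 12.17
eef_pos: [539.2, 151.2, 71.2]
tool_rot: [2.614, 0.002, 2.16]
force: [-0.5, -0.9, -2.0]
width: -0.1
[539.2 151.2  71.2] [-0.5 -0.9 -2. ]
holes [[238.0, 187.0], [320.0, 184.0], [398.0, 198.0], [458.0, 224.0], [495.0, 256.0]]
-0.262 boss top u range [281.5 358.2 198.4 252.4]
```

View pics/a11.png

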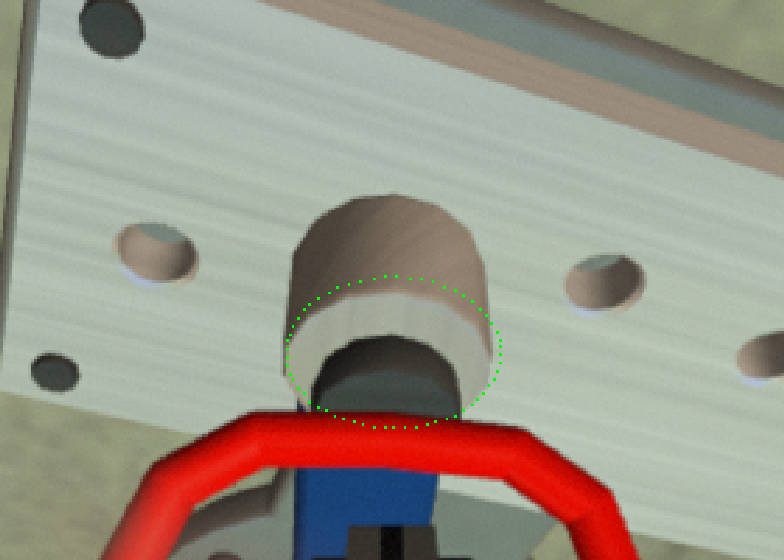

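View pics/s11.png

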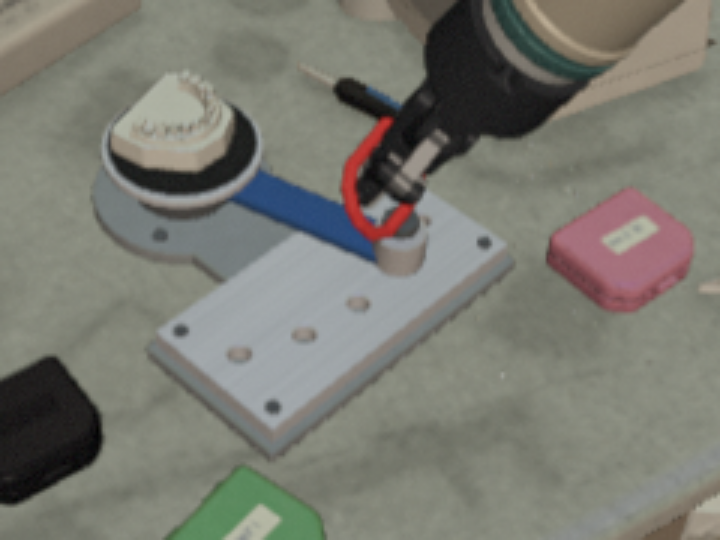

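View pics/w11.png

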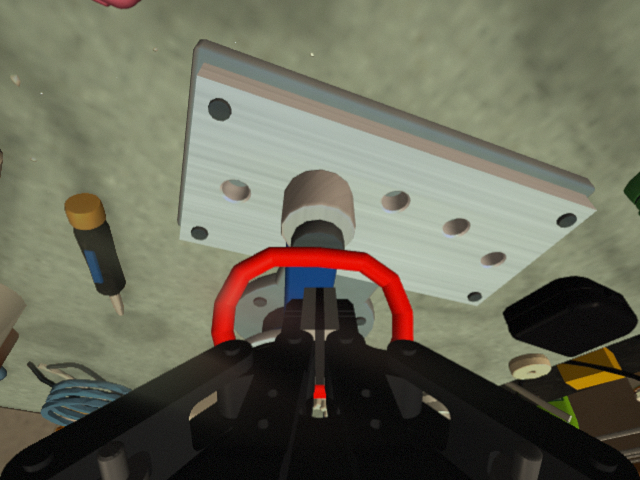

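```bash
python3 -m creep '0 -0.05 0 0 0 0 1; 0 -0.1 0 0 0 0 1; 0 -0.1 0 0 0 0 1'; python3 look.py 12
```

```text
clock: 12.62
eef_pos: [535.0, 148.9, 68.5]
tool_rot: [2.616, 0.002, 2.16]
force: [-0.1, -0.0, -0.1]
width: -0.4
```

View pics/w12.png

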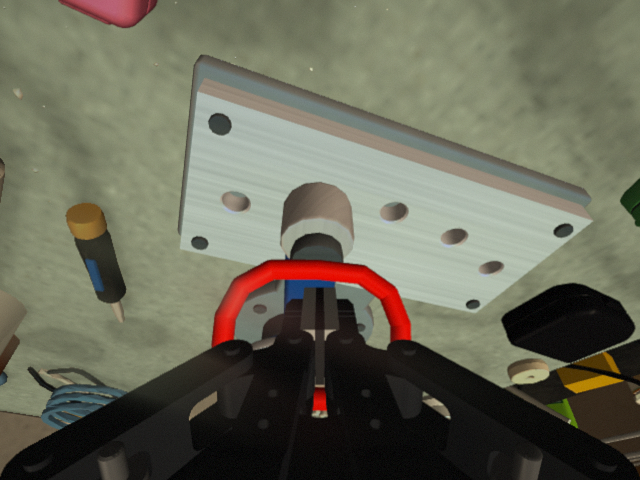

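```bash
python3 -m creep '0 0 -0.2 0 0 0 1; 0 0 -0.4 0 0 0 1; 0 0 -0.6 0 0 0 1; 0 0 -0.8 0 0 0 1; 0 0 -1 0 0 0 1; 0 0 -1.2 0 0 0 1; 0 0 -1.4 0 0 0 1; 0 0 -1.4 0 0 0 1'
python3 - <<'E'
from kin import *
print(np.round(ctrl.read_state()["qpos"],2))
E
python3 look.py 13
```

```text
clock: 13.43
eef_pos: [511.2, 132.8, 118.3]
tool_rot: [2.616, 0.002, 2.159]
force: [-0.2, 1.3, 0.7]
width: 0.2
[ 0.02  0.6  -0.27  2.4   3.29  0.34 -1.31]
```

View pics/w13.png

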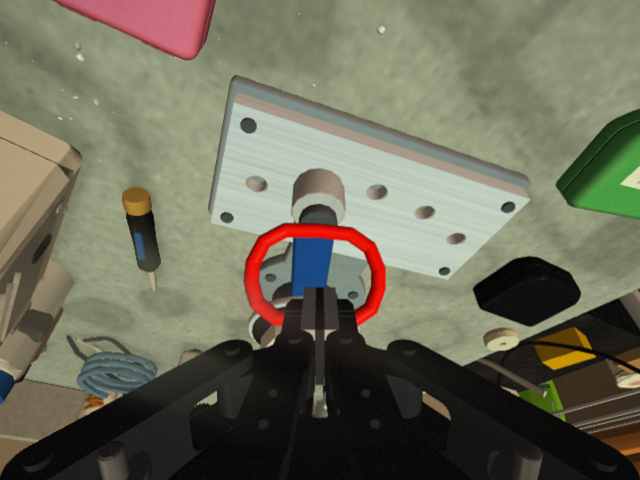

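```bash
python3 -m creep '0 0 -0.3 0 0 0 1; 0 0 -0.6 0 0 0 1; 0 0 -0.8 0 0 0 1; 0 0 -0.8 0 0 0 1;0 0 -0.8 0 0 0 1;0 0 -0.8 0 0 0 1'; python3 look.py 14
python3 - <<'E'
from kin import *
from scipy.optimize import least_squares
st=ctrl.read_state(); dw=ctrl.get_image("wrist"); ds=ctrl.get_image("scene"); dt=ctrl.get_image("top")
for n,d,cam in (("w",dw,"wrist"),("s",ds,"scene"),("t",dt,"top")):
    T=Tw(d,st); im=d["img"].copy()
    Rz=R.from_euler('z',P0[2]+.262).as_matrix()
    A=np.array([[-126,0,108],[-126,20,108],[-126,-20,108],[-150,0,66.4],[-150,0,53],[0,0,50]],float)
    U=proj(d,A@Rz.T+[P0[0],P0[1],0],T)
    for u in U: cv2.circle(im,tuple(np.round(u).astype(int)),1,(0,255,255),-1)
    x0,y0=(180,130) if n=="w" else ((220,190) if n=="s" else (220,160))
    save(cv2.resize(im[y0:y0+200,x0:x0+260],None,fx=3,fy=3,interpolation=0),"f_%s.png"%n)
    for t in ("cast","pink_case","green_case"):
        print(cam,t,[(np.round(b["rect"]).tolist(),round(b["score"],2)) for b in ctrl.boxes_of(cam,t)][:2])
E
```

```text
clock: 14.08
eef_pos: [498.5, 124.6, 144.3]
tool_rot: [2.617, 0.001, 2.16]
force: [0.3, 0.2, 0.8]
width: 0.2
wrist cast [([267.0, 302.0, 286.0, 349.0], 0.95), ([68.0, 4.0, 238.0, 69.0], 0.64)]
wrist pink_case [([459.0, 248.0, 555.0, 311.0], 0.72), ([68.0, 0.0, 234.0, 71.0], 0.63)]
wrist green_case [([533.0, 110.0, 639.0, 213.0], 0.59)]
scene cast [([256.0, 214.0, 300.0, 249.0], 0.88), ([400.0, 254.0, 451.0, 295.0], 0.47)]
scene pink_case [([200.0, 309.0, 256.0, 355.0], 0.81), ([402.0, 252.0, 450.0, 295.0], 0.72)]
scene green_case []
top cast [([300.0, 181.0, 339.0, 222.0], 0.93)]
top pink_case [([210.0, 259.0, 251.0, 299.0], 0.8), ([419.0, 292.0, 455.0, 331.0], 0.73)]
top green_case [([238.0, 325.0, 291.0, 370.0], 0.67)]
```

View pics/f_w.png

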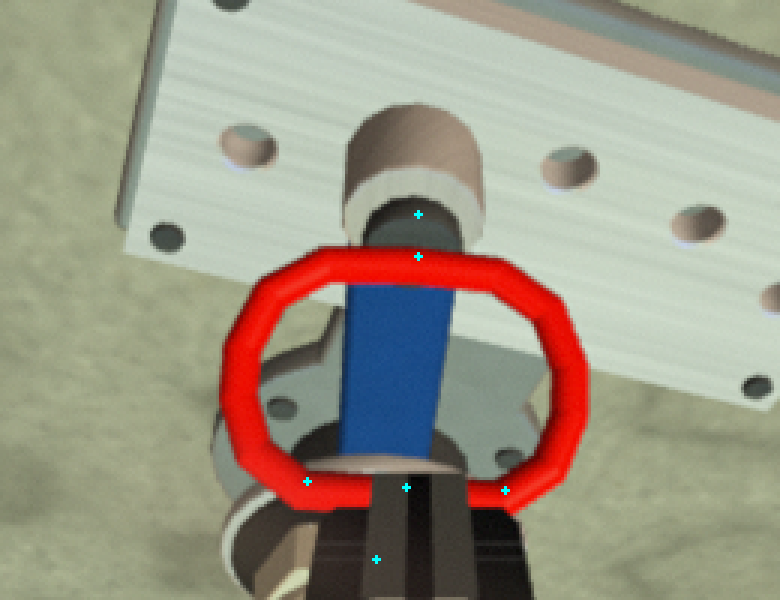

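View pics/f_s.png

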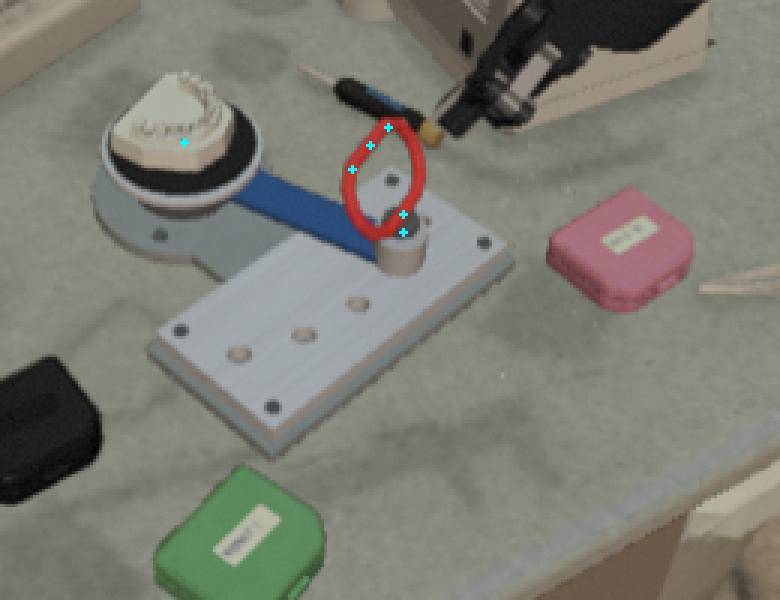

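View pics/f_t.png

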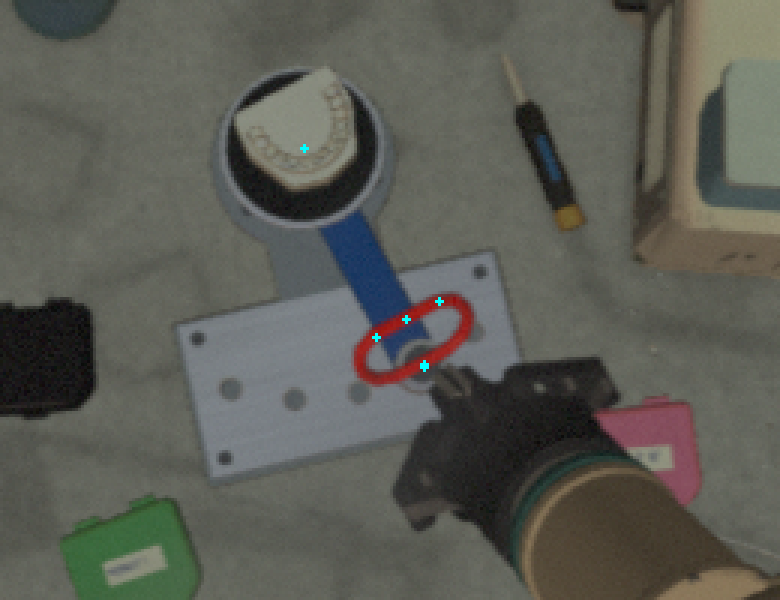

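```bash
python3 -m creep '0 0 0 0 0 0 1; 0 0 0 0 0 0 1'; python3 -c "
from cell import ctrl
print(ctrl.finish_job())"
```

```text
clock: 15.0
eef_pos: [498.2, 124.5, 144.6]
tool_rot: [2.617, 0.001, 2.16]
force: [1.1, -0.7, 0.5]
width: -0.3
the job is handed in; nothing more can be done
None
```

I hooked the red ring from the front with the closed fingertips and raised the pin about 15–17 mm. I then swung the arm one hole to the robot's right, where the pink case lies (the black look-alike was ignored), and lowered the pin into that hole. The job was handed in at 15 s of the 45 s allowed.

**Last checks before handing in:**
- **Arm and pin:** all three cameras show the ring and boss where the model puts them for -0.262 rad with the pin down. No pin shaft shows above the boss.
- **Cast and cases:** the cast stands on its table and the pink case is where it was at the start. The network missed the green case in the last scene picture, but it shows at the same spot there and in the top view.
- **Robot:** the fingers are clear of the ring, with the tip at z about 144 mm and only about 1 N of sensor noise.

**What did not go to plan:**
- **Finger tilt:** the suggested 45° was out of reach near the arm's joint limits, so I used about 60°.
- **Contact during insertion:** the tool briefly touched something with about 15 N, probably a finger shoulder against the ring. That is below the 30 N limit, and I backed off.
- **Swing angle while lifted:** one camera gave -0.242 rad at the first stop. I corrected it to about -0.26 before lowering the pin.

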